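# Space out DIN-rail power supplies with a spacer block

### The job

The power supplies on the sloping console sit too tight to cool. Take the orange spacer from its blue stand and set equal gaps of the spacer's thickness all along the row: starting beside the locked supply at the left end, press the spacer squarely into each gap in turn until its shoulder sits on the two fronts, with its flat side up against the supply already set, so that its bevel pushes the next supply out. Then put the spacer back in its stand and let go; leave everything else where it is.

Things in the scene. Friction and masses are not known exactly. Their poses are not given: they have to be found in the camera images.
- console_base (a point): Fixed training console: point on the bench (z = 0) under the middle of its white mounting plate, 420 mm wide, 250 mm long. x points away from the robot, y left along the rail. The plate slopes at 30 degrees, rising away from the robot, so all fronts on it face up and towards the robot. Grey wiring ducts 45 mm high run along both long edges. Yaw within 0.2 rad.
- unit0_front (a point): First power supply, at the left (+y) end, locked to the rail: cannot move. Dark housing, light front with green bands, 45 mm wide (y), 100 mm up the slope (x), 75 mm deep (z). Point: middle of its flat front face. Axes: z square out of the front (30 degrees from vertical), y along the row to the left, x up the slope. The row runs from here to -y; all four fronts lie in one plane.
- unit1_front (a point): Second supply of the row, next on the -y side; shape, point and axes as the first. Slides along the rail only, both ways, with about 3 N of friction, and stays where left. Starts 5 to 11 mm too near the locked end: once the supplies before it are set, its gap is 14 to 20 mm and must become 25 mm (22 to 28 is good), which puts its point 70 mm from the one before.
- unit2_front (a point): Third supply of the row, next on the -y side; shape, point and axes as the first. Slides along the rail only, both ways, with about 3 N of friction, and stays where left. Starts 5 to 11 mm too near the locked end: once the supplies before it are set, its gap is 14 to 20 mm and must become 25 mm (22 to 28 is good), which puts its point 70 mm from the one before.
- unit3_front (a point): Fourth, last supply of the row, next on the -y side; shape, point and axes as the first. Slides along the rail only, both ways, with about 3 N of friction, and stays where left. Starts 5 to 11 mm too near the locked end: once the supplies before it are set, its gap is 14 to 20 mm and must become 25 mm (22 to 28 is good), which puts its point 70 mm from the one before.
- spacer_grip (a point): Orange plastic spacer, about 0.2 kg, 133 mm tall: handle, shoulder plate, blade. Point: middle of the handle, a bar 25 mm thick (y), 50 mm wide (x), 55 mm high (z, up). Starts hanging upright in its stand, axes along the stand's (up to 8 mm off along x), flat side to the left (+y), as needed at the console.
- spacer_shoulder (a point): Middle of the underside of the spacer's shoulder, 35.5 mm below spacer_grip. The shoulder is 55 mm (y) by 60 mm (x), 8 mm thick. Fully home, this face lies on the fronts of the two supplies. Axes as spacer_grip.
- spacer_nose (a point): Lower end of the spacer's blade, on the handle's middle line, 70 mm below the shoulder. The blade is 60 mm wide (x). Its +y side is flat, 12.5 mm from the middle, with a lead-in of 2 mm over its lowest 8 mm. Its upper 22 mm are 25 mm thick (y); over the lowest 48 mm the -y side is bevelled, so the nose is 4 mm thick and lies 6.5 to 10.5 mm to +y of this point.
- stand_seat (a point): Blue steel stand, fixed left or right of the console. Point: middle of the top of its slot, 80 mm above the bench, z up. Two cheeks 12 mm thick and 80 mm long (x), with an open-ended slot 33 mm wide (y) between them; the spacer's shoulder rests on them, spacer_grip 35.5 mm above this point. Base plate 100 x 120 mm. Yaw within 0.3 rad.
- carton: Closed cardboard carton, 130 x 100 x 50 mm, on the bench at the other side of the console from the stand; leave it. Origin under its centre.
- meter: Yellow multimeter lying on the bench left of the console, 170 x 82 x 46 mm; leave it. Origin under its centre.
- cylinder: Aluminium pneumatic cylinder lying on the bench right of the console, 170 mm long, 36 mm thick; leave it. Origin under its centre.
- screwdriver: Red screwdriver, 190 mm, lying on the bench in front of the console; leave it. Origin under its middle.
- valve: Small pneumatic valve with black coil, 75 x 22 x 70 mm, standing on the bench in front of the console; leave it. Origin under its centre.

How it is judged:
By the outcome, as a careful person would: the job done as asked, in the order asked, and still so for the second after the job is handed in, with the robot touching nothing.
It also fails if it takes over 67 s, if anything falls off the work surface, if the arm or the gripper's body presses on something with over 40 N, if the wrist force passes 120 N, or if a joint passes its speed limit or range.

### The arm

A 6-joint arm with a two-finger parallel gripper is mounted at the origin on the work surface. World frame = base frame: x ahead of the robot, y to its left, z up, the work surface at z = 0. Lengths are in m, angles in degrees, forces in N, time in s.
With the tool pointing down it reaches from about 0.25 to 0.725 m from the base axis. Payload 9.7 kg.
Tool frame: the origin (TCP) lies at the very end of the fingers, on their centre line; the grasp point (between the pads) lies 19 mm behind it (bot.grip_point_offset is the z of the grasp point in the tool frame, in m); z points along the fingers, x is the direction in which the jaws open and shut, and the axes are right-handed (so a half turn about z gives the same grasp; the last joint's range is limited). The gripper opens to 85 mm and grips with 20 to 120 N. Pads are 22 mm wide; open, the fingers measure 114 mm over their backs; the gripper's body (76 mm by 85 mm) begins 54 mm behind the grasp point. The pads swing forward as they close: fully open they stand 13 mm farther back than shut.
Start: joints at [65.088, 4.979, 10.078, 95.1, 0, 90], TCP at [0.232, 0.499, 0.231] pointing down, gripper open.
Joint ranges: [-179.16, 179.16], [-48.56, 103.87], [-65.8, 70.77], [-126.05, 130.52], [-82.76, 87.17], [-180, 180]. Speed limits (degrees/s): [127.2, 127.2, 147.25, 180, 180, 180].

### API

Orientations are given as [roll, pitch, yaw] about the fixed x, y, z axes, in that order (R = Rz(yaw) Ry(pitch) Rx(roll)).
In Python, from workcell import get_obs, viewer, job_done, bot gives the robot as it stands.
- The arm moves only by the shell command python3 -m handwheel 'ROWS' [FORCE]. ROWS is JSON, a list of rows, each a list of 5 numbers: the closure, from 0 (fully open) to 1 (shut), then the shift along the world's x, y, z in m, then the turn about the world's z in degrees. A call has 1 to 5 rows; each row is the pose to reach, as a shift and turn from the pose measured when the call began; what a row does not reach only later rows make up. A row lasts 1/10 s, in which the tool goes at most 50 mm and 8.59 degrees, less where a joint would pass 70% of its speed; a pose out of reach is approached as far as the arm can. A call with a gripper value outside its range is refused whole. The fingers move at their own pace and stop on an object; FORCE is the grip in N (left out, the last holds). Time passes only in rows, so rows that repeat a pose let the fingers close. It gives the time, the measured TCP pose, the force and the opening at its end, in the units of the state.
- get_obs(): the state, without advancing time (a new reading comes with each control period).
- viewer.camera(name): name is "scene" or "top" or "wrist"; returns a dict with "color" (400x640x3 uint8, blue, green, red), "K" (3x3 intrinsics, pixels), "origin" and "orientation" of the camera in the world. Camera axes: x right, y down, z forward; pixel columns grow to the right and rows downward; lengths in m; the calibration is good to about 2 mm. A picture is of the moment at which its call begins. There is no depth.
- job_done(): hands the job in, once; it reports no verdict.
The state is a dict: "time": time; "q": joint angles; "qd": joint speeds; "joint_efforts": joint torques, N m; "ee_pos": TCP position; "tcp_rot": TCP orientation; "wrist_force": force on the tool from outside, world axes, zero at the start; "torque": the same for the moment, N m; "opening": finger opening in m.
Only numpy, scipy, OpenCV 4.12 (cv2) and the standard library are available. Lean on these libraries where they do the work, as an engineer would, in place of code of your own. Each camera call takes 0.05 s, during which the arm holds its last target.

## Working session

There is one attempt and no reset: what is moved stays moved. The work goes in short steps, Python scripts to look and compute and a shell command to move; the robot and the scene stay as the last step left them, time stands still between calls to the robot, and variables do not carry over. Pictures are saved under pics/ and viewed, and the job is handed in when it is done.

```bash
ls; mkdir -p pics
cat > h.py <<'E'
import numpy as np, cv2
from workcell import get_obs, viewer, job_done, bot
def snap(name,fn,s=1.0):
    c=viewer.camera(name); im=c["color"]
    cv2.imwrite(f"pics/{fn}.png",im)
    np.savez(f"pics/{fn}.npz",color=im,K=np.array(c["K"]),o=np.array(c["origin"],dtype=float),R=np.array(c["orientation"],dtype=float))
    return c
E
python3 - <<'E'
from h import *
print([a for a in dir(bot) if a[0]!='_']); print(get_obs())
for n in ["scene","top","wrist"]:
    c=snap(n,n+"0"); print(n,c["K"],c["origin"],c["orientation"])
E
```

```text
pics
['PlanningError', 'grip_point_offset']
{'time': 0.0, 'q': array([ 6.50868442e+01,  5.01169179e+00,  1.00357933e+01,  9.50985970e+01,
       -2.76265206e-04,  8.99997739e+01]), 'qd': array([ 0.02359278,  0.08866837,  0.06875934,  0.05158783, -0.00962937,
        0.13862381]), 'joint_efforts': array([ 5.94907324e-04, -5.20390248e+01,  4.64797390e+01,  1.62436691e-02,
       -1.36020995e-05, -3.76036098e-06]), 'ee_pos': array([0.23159561, 0.49862695, 0.23058938]), 'tcp_rot': array([1.79999724e+02, 7.44954871e-02, 6.50870703e+01]), 'wrist_force': array([ 0.15560486,  0.0736355 , -0.56247896]), 'torque': array([-0.04038996, -0.03989668,  0.01942376]), 'opening': 0.08543633872796963}
scene [[362.90941951   0.         316.06303009]
 [  0.         362.90941951 203.34026215]
 [  0.           0.           1.        ]] [ 0.77187975 -0.44885192  0.97564169] [-148.88465564   -0.74043387   27.99717259]
top [[403.43409374   0.         320.78071945]
 [  0.         403.43409374 195.75757192]
 [  0.           0.           1.        ]] [ 0.30458261 -0.01780616  1.13919095] [-166.77667667   -0.17223551  -85.1323944 ]
wrist [[331.12991271   0.         316.10026967]
 [  0.         331.12991271 192.78070832]
 [  0.           0.           1.        ]] [0.17269721 0.52680944 0.37260004] [1.64655070e+02 7.13797007e-02 6.50060776e+01]
```

View pics/scene0.png

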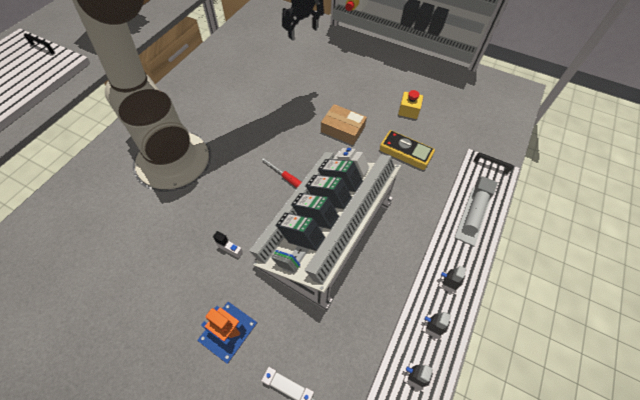

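View pics/top0.png

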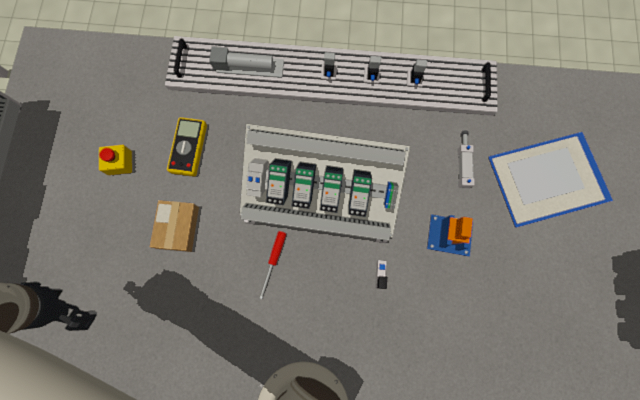

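View pics/wrist0.png

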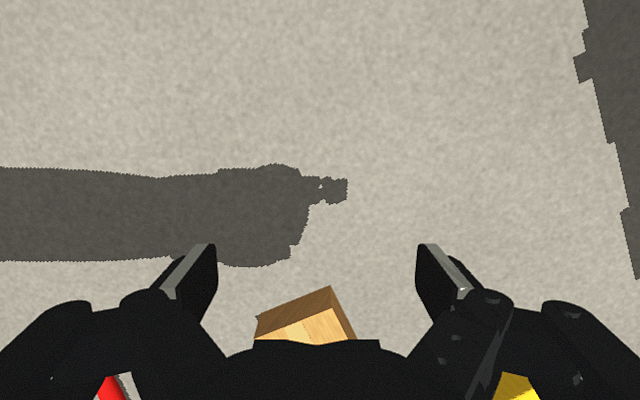

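```bash
cat >> h.py <<'E'
from scipy.spatial.transform import Rotation as Ro
def load(fn):
    d=np.load(f"pics/{fn}.npz"); return d["color"],d["K"],d["o"],Ro.from_euler('xyz',d["R"],degrees=True).as_matrix()
def ray(fn,px):
    _,K,o,R=load(fn); px=np.atleast_2d(px).astype(float)
    d=np.c_[px,np.ones(len(px))]@np.linalg.inv(K).T@R.T
    return o,d
def onplane(fn,px,p0,n):
    o,d=ray(fn,px); t=((np.asarray(p0)-o)@n)/(d@n); return o+d*t[:,None]
def onz(fn,px,z): return onplane(fn,px,[0,0,z],np.array([0,0,1.]))
def proj(fn,P):
    _,K,o,R=load(fn); c=(np.atleast_2d(P)-o)@R; u=c@K.T; return u[:,:2]/u[:,2:]
def zoom(fn,x0,y0,w,h,s,out):
    im=load(fn)[0][y0:y0+h,x0:x0+w]; cv2.imwrite(f"pics/{out}.png",cv2.resize(im,None,fx=s,fy=s,interpolation=cv2.INTER_CUBIC))
E
python3 - <<'E'
from h import *
zoom("top0",230,115,190,130,4.2,"ztop_con"); zoom("top0",410,195,80,80,7,"ztop_st")
E
```

```text
(no output)
```

View pics/ztop_con.png

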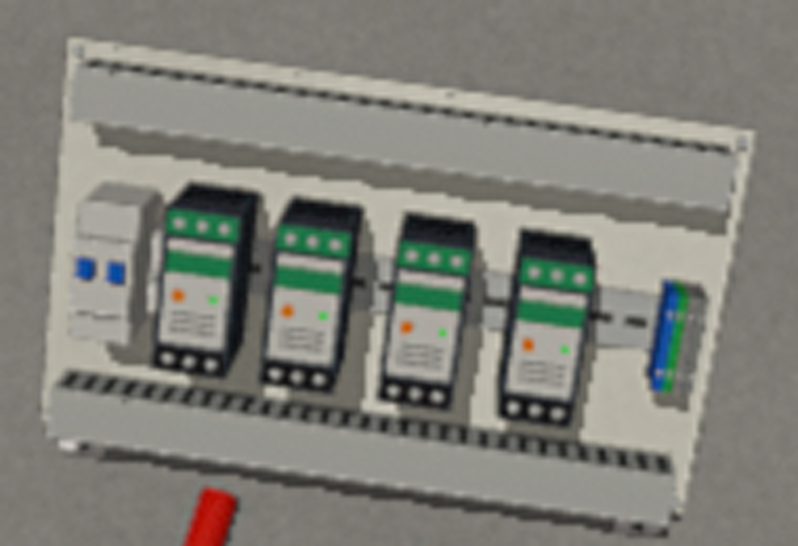

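View pics/ztop_st.png

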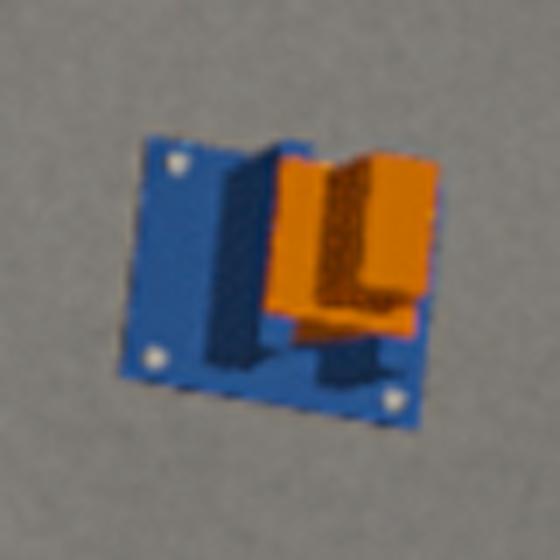

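Run:
```python
from h import *
np.set_printoptions(precision=4,suppress=True)
z=np.array([[372,152],[440,162],[425,300],[360,290]])/7+[410,195]
P=onz("top0",z,0.143); print(P,P.mean(0)); 
e=P[0]-P[3]; print(np.degrees(np.arctan2(e[1],e[0]))); e=P[1]-P[2]; print(np.degrees(np.arctan2(e[1],e[0])));
b=np.array([[150,137],[440,180],[420,430],[122,378]])/7+[410,195]
P=onz("top0",b,0.006); print(P,P.mean(0)); e=P[0]-P[3]; print(np.degrees(np.arctan2(e[1],e[0]))); e=P[0]-P[1]; print(np.degrees(np.arctan2(-e[0],e[1])),np.linalg.norm(e))
# plate corners (approx heights)
pl=np.array([[68,38],[752,130],[668,535],[45,440]])/4.2+[230,115]
for zz in (0.05,0.1,0.15,.2): print(zz,onz("top0",pl,zz)[:,:2].round(3).tolist())
```

```text
[[ 0.5148 -0.3613  0.143 ]
 [ 0.5133 -0.3856  0.143 ]
 [ 0.4631 -0.3803  0.143 ]
 [ 0.4647 -0.3573  0.143 ]] [ 0.489  -0.3711  0.143 ]
-4.589246616550796
-6.090635599364868
[[ 0.5422 -0.3182  0.006 ]
 [ 0.5345 -0.4362  0.006 ]
 [ 0.4326 -0.4282  0.006 ]
 [ 0.4431 -0.3092  0.006 ]] [ 0.4881 -0.3729  0.006 ]
-5.181481832940315
-3.742316753261438 0.11827620667987308
0.05 [[0.754, 0.234], [0.727, -0.238], [0.447, -0.194], [0.474, 0.213]]
0.1 [[0.733, 0.222], [0.708, -0.228], [0.44, -0.186], [0.466, 0.202]]
0.15 [[0.712, 0.211], [0.688, -0.218], [0.434, -0.178], [0.458, 0.192]]
0.2 [[0.692, 0.199], [0.669, -0.208], [0.427, -0.17], [0.451, 0.181]]
```

```bash
python3 -m handwheel '[[0,0.005,-0.025,0.03,-8],[0,0.01,-0.05,0.06,-16],[0,0.015,-0.075,0.09,-24],[0,0.02,-0.1,0.13,-32],[0,0.025,-0.125,0.17,-40]]' 40; python3 -m handwheel '[[0,0.005,-0.025,0,-8],[0,0.01,-0.05,0,-16],[0,0.015,-0.075,0,-24],[0,0.02,-0.1,0,-32],[0,0.025,-0.125,0,-40]]'
```

```text
time: 0.65
ee_pos: [0.2564, 0.3723, 0.4019]
tcp_rot: [180.0, 0.1, 24.8]
wrist_force: [0.6, 0.3, 0.4]
opening: 0.0855
time: 1.15
ee_pos: [0.2814, 0.2463, 0.4018]
tcp_rot: [180.0, 0.1, -15.5]
wrist_force: [-0.1, -0.3, -0.1]
opening: 0.0855
```

```bash
python3 -m handwheel '[[0,0.005,-0.025,0,-8],[0,0.01,-0.05,0,-16],[0,0.015,-0.075,0,-24],[0,0.02,-0.1,0,-32],[0,0.025,-0.125,0,-40]]'; python3 -m handwheel '[[0,0.005,-0.025,0,-8],[0,0.01,-0.05,0,-16],[0,0.015,-0.075,0,-24],[0,0.02,-0.1,0,-32],[0,0.025,-0.125,0,-39]]'
python3 - <<'E'
from h import *
c=snap("wrist","w1"); print(get_obs()["q"],c["origin"],c["orientation"])
E
```

```text
time: 1.65
ee_pos: [0.3064, 0.1203, 0.4018]
tcp_rot: [180.0, 0.1, -55.9]
wrist_force: [-0.4, -0.0, -0.4]
opening: 0.0855
time: 2.15
ee_pos: [0.3303, -0.0209, 0.4016]
tcp_rot: [180.0, 0.8, -94.2]
wrist_force: [0.9, 0.8, 0.0]
opening: 0.0854
[ -4.88917146 -15.85355948  10.99393962 116.89422564   0.67719713
 179.93712162] [ 0.39879932 -0.02788068  0.54351571] [164.61255788   0.76354012 -94.26844815]
```

View pics/w1.png

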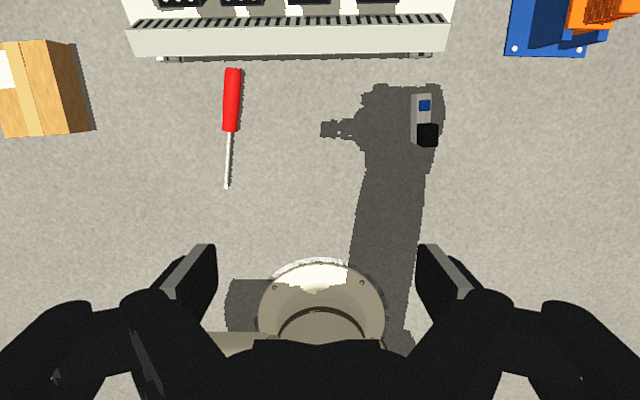

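```bash
python3 -m handwheel '[[0,0.04,-0.02,0.01,0],[0,0.08,-0.03,0.02,0],[0,0.12,-0.04,0.03,0],[0,0.13,-0.04,0.03,0]]'
python3 - <<'E'
from h import *
snap("wrist","w2"); print(get_obs()["tcp_rot"])
E
python3 -m handwheel '[[0,0.02,-0.05,0,0],[0,0.02,-0.1,0,0],[0,0.02,-0.13,0,0],[0,0.02,-0.13,0,0]]'
python3 - <<'E'
from h import *
snap("wrist","w3"); print(get_obs()["tcp_rot"])
E
```

```text
time: 2.6
ee_pos: [0.4641, -0.0661, 0.4293]
tcp_rot: [179.8, 0.7, -94.9]
wrist_force: [-0.0, -0.2, -0.1]
opening: 0.0856
[179.75022625   0.69079901 -94.86837792]
time: 3.05
ee_pos: [0.483, -0.1984, 0.4282]
tcp_rot: [179.6, 0.7, -95.1]
wrist_force: [-0.3, 0.9, -0.2]
opening: 0.0857
[179.69213434   0.70754251 -95.02396545]
```

View pics/w2.png

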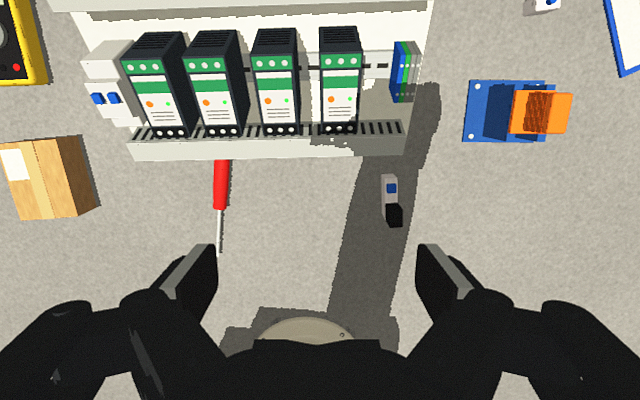

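View pics/w3.png

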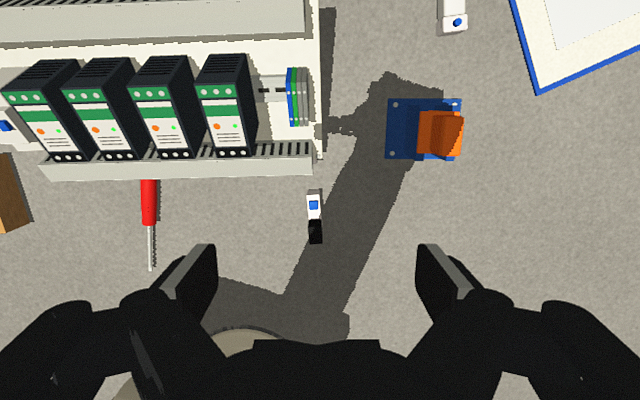

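Run:
```python
from h import *
zoom("w2",110,15,265,130,3,"zw2"); zoom("w3",0,45,265,125,3,"zw3")
zoom("scene0",265,145,110,115,5,"zs")
```

```text
(no output)
```

View pics/zw2.png

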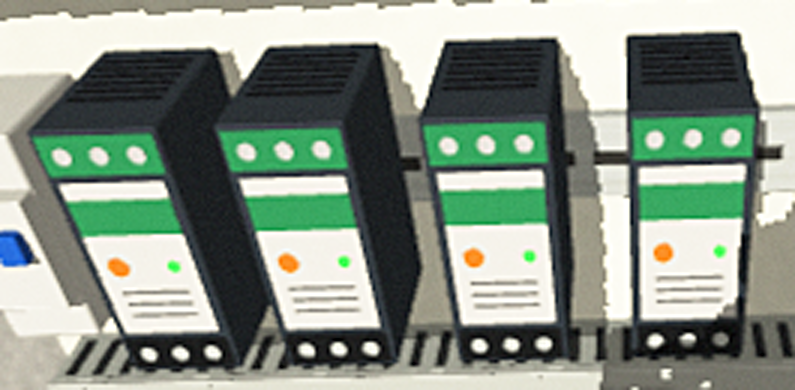

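View pics/zw3.png

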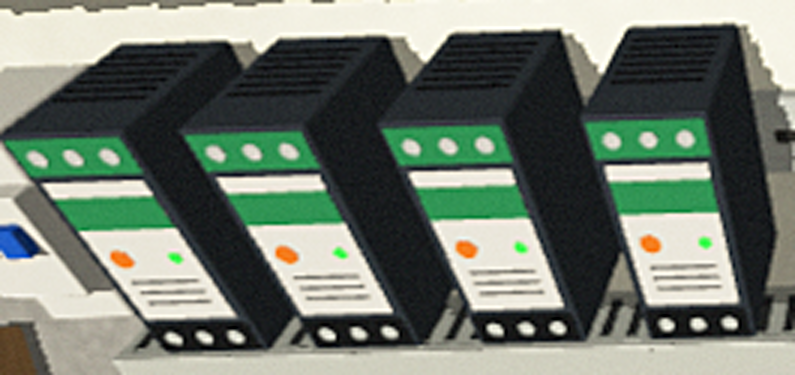

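View pics/zs.png

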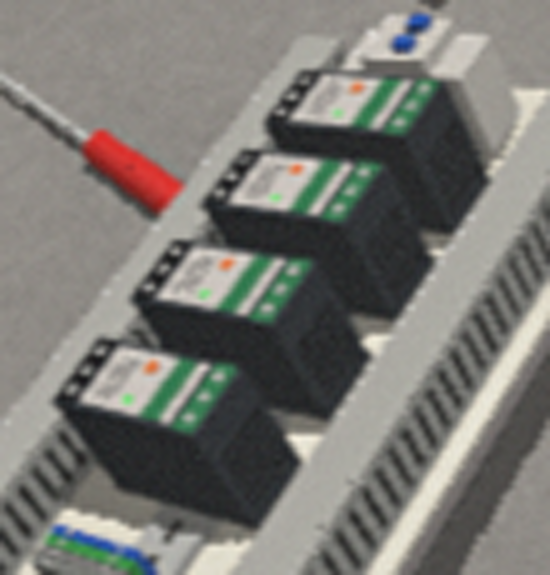

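```bash
cat > tri.py <<'E'
from h import *
np.set_printoptions(precision=4,suppress=True)
A=np.array([[62,157],[98,156],[136,155],[247,151],[284,150],[321,150],[448,146],[487,145],[525,144],[655,139],[692,138],[731,138],
[149,354],[181,352],[213,351],[307,350],[339,349],[370,349],[479,346],[511,345],[543,344],[655,341],[688,340],[720,340]])/3+[110,15]
B=np.array([[37,158],[73,157],[110,156],[216,152],[251,151],[289,151],[411,147],[448,146],[485,145],[611,141],[649,140],[685,139],
[174,339],[205,338],[236,337],[328,335],[359,334],[389,333],[495,330],[526,328],[558,327],[667,326],[698,324],[730,324]])/3+[0,45]
def tri(v):
    M=np.zeros((3,3));b=np.zeros(3)
    for fn,p in v:
        o,d=ray(fn,p);d=d[0]/np.linalg.norm(d[0]);Q=np.eye(3)-np.outer(d,d);M+=Q;b+=Q@o
    return np.linalg.solve(M,b)
if __name__=="__main__":
    P=np.array([tri([("w2",a),("w3",b)]) for a,b in zip(A,B)])
    T=P[:12].reshape(4,3,3).mean(1);Bo=P[12:].reshape(4,3,3).mean(1)
    print(T,Bo);print(T-Bo,np.linalg.norm(T-Bo,axis=1))
    for Q in(T,Bo):
        print("yaw",np.degrees(np.arctan2(-(Q[0]-Q[3])[0],(Q[0]-Q[3])[1])),np.linalg.norm(np.diff(Q,axis=0),axis=1))
    c=P.mean(0); u,s,vt=np.linalg.svd(P-c); print("normal",vt[2],s)
    print("top reproj of T", proj("top0",T), "scene",proj("scene0",T))
E
python3 tri.py
```

```text
[[ 0.5825  0.107   0.2066]
 [ 0.5786  0.0422  0.2075]
 [ 0.5741 -0.0277  0.208 ]
 [ 0.5699 -0.0982  0.2075]] [[ 0.5114  0.1101  0.1672]
 [ 0.5072  0.0465  0.1665]
 [ 0.5031 -0.023   0.166 ]
 [ 0.4987 -0.0939  0.1663]]
[[ 0.0712 -0.0031  0.0394]
 [ 0.0714 -0.0043  0.041 ]
 [ 0.071  -0.0047  0.042 ]
 [ 0.0712 -0.0043  0.0413]] [0.0814 0.0825 0.0826 0.0824]
yaw -3.5196204077213435 [0.0649 0.07   0.0706]
yaw -3.5646562038129037 [0.0637 0.0696 0.0711]
normal [-0.497   0.0307  0.8672] [0.3786 0.2014 0.003 ]
top reproj of T [[277.8609 168.1284]
 [304.4395 171.7933]
 [333.2575 175.9241]
 [362.4433 180.0766]] scene [[347.774  166.1526]
 [335.5558 183.2079]
 [321.3777 202.9203]
 [306.1678 224.5049]]
```

Run:
```python
from h import *
zoom("w3",375,85,100,85,7,"zw3s"); zoom("w2",455,70,125,80,6,"zw2s")
```

```text
(no output)
```

View pics/zw3s.png

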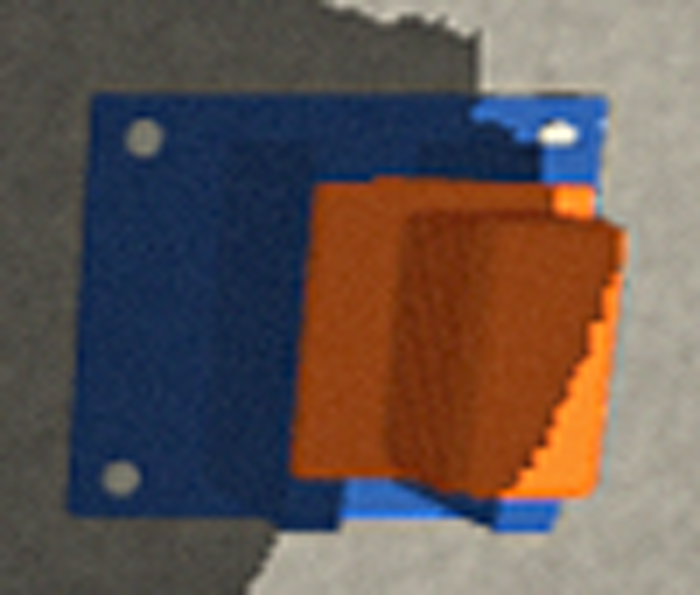

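View pics/zw2s.png

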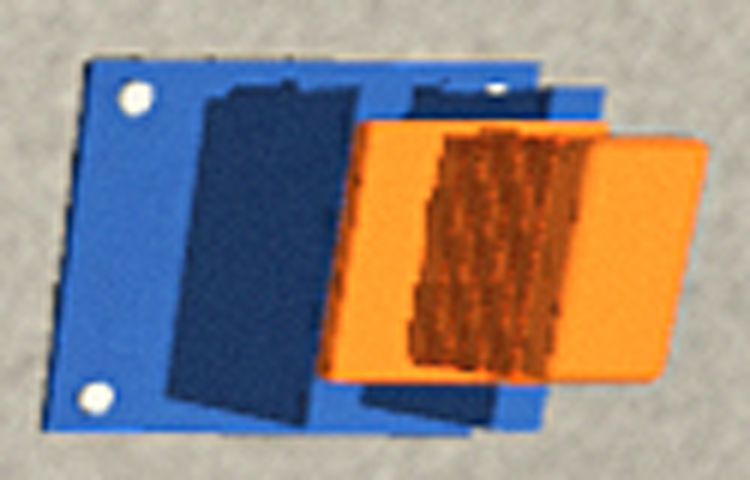

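Run:
```python
from h import *
np.set_printoptions(precision=4,suppress=True)
def rep(fn,p,z):
    P=onz(fn,p,z); e=P[0]-P[3]+P[1]-P[2]; f=P[0]-P[1]+P[3]-P[2]
    print(fn,P.mean(0), "yaw x",np.degrees(np.arctan2(e[1],e[0])),"yaw y",np.degrees(np.arctan2(-f[0],f[1])),"len",np.linalg.norm(e)/2,np.linalg.norm(f)/2)
rep("w2",np.array([[588,135],[708,142],[660,382],[548,378]])/6+[455,70],.143)
rep("w3",np.array([[495,213],[625,230],[597,497],[470,490]])/7+[375,85],.143)
# base plate, left edge corners, screws
rep("w2",np.array([[90,60],[605,90],[545,430],[45,430]])/6+[455,70],.006)
rep("w3",np.array([[92,95],[607,97],[555,530],[68,515]])/7+[375,85],.006)
for z in (.004,.008): print(onz("w2",np.array([[136,98],[96,398]])/6+[455,70],z),onz("w3",np.array([[143,137],[120,478],[560,132]])/7+[375,85],z))
```

```text
w2 [ 0.4915 -0.3696  0.143 ] yaw x -4.40673991683198 yaw y -7.571196317375131 len 0.048849778754041756 0.024142534490846888
w3 [ 0.4922 -0.3707  0.143 ] yaw x -4.36721354423874 yaw y -10.266407189912075 len 0.048963659953103505 0.02355621697934955
w2 [ 0.4866 -0.3813  0.006 ] yaw x -4.830903978527435 yaw y -6.526932302703129 len 0.09481585036662175 0.13913137328974315
w3 [ 0.4882 -0.3719  0.006 ] yaw x -5.3233723981515055 yaw y -6.082881093070034 len 0.10044347137548766 0.11938753848723903
[[ 0.5328 -0.3302  0.004 ]
 [ 0.4528 -0.3225  0.004 ]] [[ 0.5332 -0.329   0.004 ]
 [ 0.453  -0.3214  0.004 ]
 [ 0.5256 -0.4262  0.004 ]]
[[ 0.5328 -0.3283  0.008 ]
 [ 0.4534 -0.3207  0.008 ]] [[ 0.5334 -0.3281  0.008 ]
 [ 0.4537 -0.3206  0.008 ]
 [ 0.5258 -0.4246  0.008 ]]
```

```bash
python3 -m handwheel '[[0,0.002,-0.01,0,8.5],[0,0.004,-0.02,0,17],[0,0.006,-0.03,0,25.5],[0,0.008,-0.04,0,34],[0,0.01,-0.05,0,42.5]]' 30; python3 -m handwheel '[[0,0,-0.01,-0.01,8.5],[0,0,-0.02,-0.02,17],[0,0,-0.03,-0.03,25.5],[0,0,-0.04,-0.04,34],[0,0,-0.05,-0.05,42.5]]';  python3 -m handwheel '[[0,0,-0.01,-0.01,8.5],[0,0,-0.02,-0.02,17],[0,0,-0.03,-0.03,25.5],[0,0,-0.04,-0.04,34],[0,0,-0.05,-0.05,42.5]]';  python3 -m handwheel '[[0,0,-0.005,-0.01,8.5],[0,0,-0.01,-0.02,17],[0,0,-0.015,-0.03,25.5],[0,0,-0.02,-0.04,34],[0,0,-0.02,-0.05,42.5]]'
```

```text
time: 3.6
ee_pos: [0.4924, -0.2453, 0.4298]
tcp_rot: [179.7, 0.7, -52.1]
wrist_force: [0.3, 0.5, -0.8]
opening: 0.0854
time: 4.1
ee_pos: [0.4921, -0.2938, 0.3804]
tcp_rot: [179.7, 0.6, -9.1]
wrist_force: [-0.7, -0.1, -0.5]
opening: 0.0858
time: 4.6
ee_pos: [0.492, -0.3422, 0.331]
tcp_rot: [179.7, 0.6, 33.8]
wrist_force: [0.1, -0.2, 0.5]
opening: 0.0854
time: 5.1
ee_pos: [0.4919, -0.3608, 0.2814]
tcp_rot: [179.6, 0.6, 76.7]
wrist_force: [-0.7, 0.3, 0.9]
opening: 0.0857
```

```bash
python3 -m handwheel '[[0,0,-0.005,-0.03,4],[0,0,-0.0095,-0.06,8],[0,0,-0.0095,-0.08,8],[0,0,-0.0095,-0.08,8]]'
python3 - <<'E'
from h import *
snap("wrist","w4"); snap("scene","s4");print(get_obs()["tcp_rot"],get_obs()["ee_pos"])
zoom("s4",170,270,110,110,5,"zs4")
E
```

```text
time: 5.5
ee_pos: [0.491, -0.368, 0.1991]
tcp_rot: [179.8, 0.4, 84.8]
wrist_force: [0.2, 0.1, 0.6]
opening: 0.0854
[179.59792537   0.5928536   84.75492976] [ 0.49192078 -0.3690651   0.20272917]
```

View pics/w4.png

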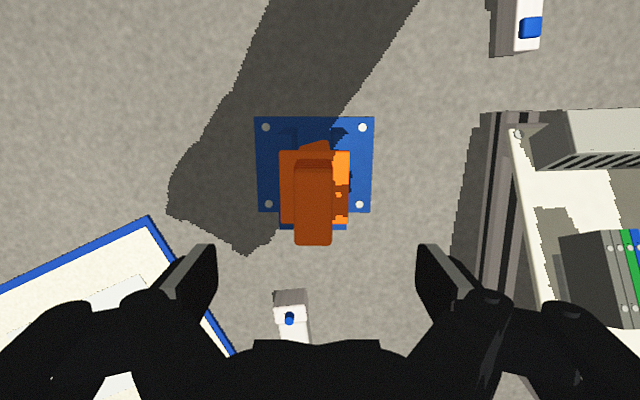

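View pics/zs4.png

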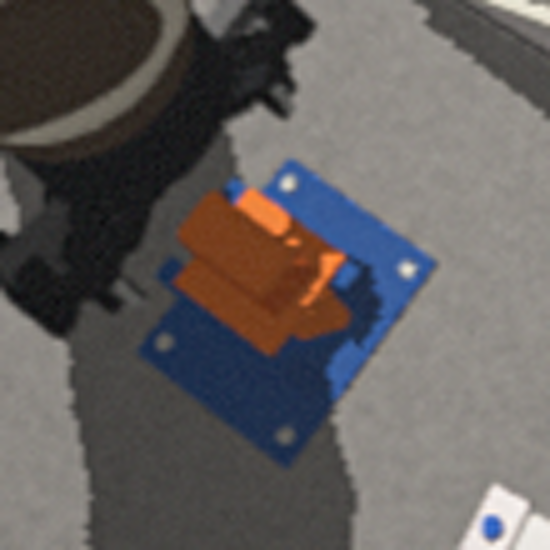

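Run:
```python
from h import *
np.set_printoptions(precision=4,suppress=True)
P=onz("w4",[[295,162],[331,162],[331,244],[296,245]],.143); print(P,P.mean(0))
P=onz("w4",[[265.5,127.5],[362,127.5],[359.5,204],[268.5,204.5]],.006); print(P,P.mean(0), np.degrees(np.arctan2(*(P[1]-P[0])[:2])),np.degrees(np.arctan2(*(P[2]-P[3])[:2])))
```

```text
[[ 0.4599 -0.3785  0.143 ]
 [ 0.4619 -0.3568  0.143 ]
 [ 0.5154 -0.3611  0.143 ]
 [ 0.5141 -0.3838  0.143 ]] [ 0.4878 -0.3701  0.143 ]
[[ 0.4463 -0.4161  0.006 ]
 [ 0.4551 -0.3205  0.006 ]
 [ 0.5345 -0.3275  0.006 ]
 [ 0.5263 -0.4237  0.006 ]] [ 0.4906 -0.3719  0.006 ] 5.272968574858327 4.836508627962863
```

```bash
python3 -m handwheel '[[0,-0.002,-0.0015,-0.04,0],[0,-0.002,-0.0015,-0.08,0],[0,-0.002,-0.0015,-0.1035,0],[0,-0.002,-0.0015,-0.1035,0]]'; python3 -m handwheel '[[0.5,0,0,0,0],[0.8,0,0,0,0],[1,0,0,0,0],[1,0,0,0,0],[1,0,0,0,0]]' 30;  python3 -m handwheel '[[1,0,0,0,0],[1,0,0,0,0],[1,0,0,0,0]]'
```

```text
time: 6.0
ee_pos: [0.4892, -0.3694, 0.0976]
tcp_rot: [179.8, 0.5, 84.8]
wrist_force: [-0.6, 1.0, -0.6]
opening: 0.0854
time: 6.5
ee_pos: [0.4897, -0.3697, 0.0988]
tcp_rot: [179.7, 0.5, 84.8]
wrist_force: [-0.5, 0.2, 5.6]
opening: 0.0243
time: 6.8
ee_pos: [0.4896, -0.3698, 0.0989]
tcp_rot: [179.7, 0.5, 84.8]
wrist_force: [0.5, 0.4, 0.4]
opening: 0.0246
```

```bash
python3 -m handwheel '[[1,0,0,0.02,0],[1,0,0,0.06,0],[1,0,0,0.1,0],[1,0.038,0.005,0.1,0],[1,0.076,0.01,0.1,0]]';  python3 -m handwheel '[[1,0.002,0,-0.02,0],[1,0.002,0,-0.05,0],[1,0.002,0,-0.05,0]]'
python3 - <<'E'
from h import *
snap("wrist","w5"); snap("scene","s5");print(get_obs()["tcp_rot"],get_obs()["ee_pos"])
zoom("s5",150,250,130,120,5,"zs5")
E
```

```text
time: 7.3
ee_pos: [0.5665, -0.3604, 0.201]
tcp_rot: [179.5, 0.6, 84.7]
wrist_force: [0.0, -0.7, -1.2]
opening: 0.0246
time: 7.6
ee_pos: [0.5671, -0.3591, 0.1456]
tcp_rot: [179.9, 0.4, 84.7]
wrist_force: [0.0, 0.1, -2.4]
opening: 0.025
[179.59131156   0.58300768  84.66155052] [ 0.56796429 -0.36013575  0.15076612]
```

View pics/w5.png

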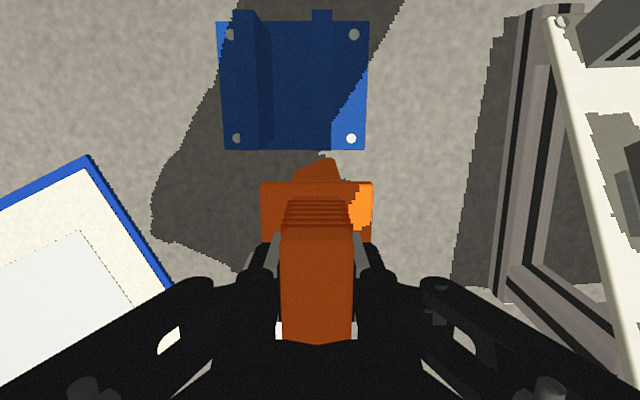

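View pics/zs5.png

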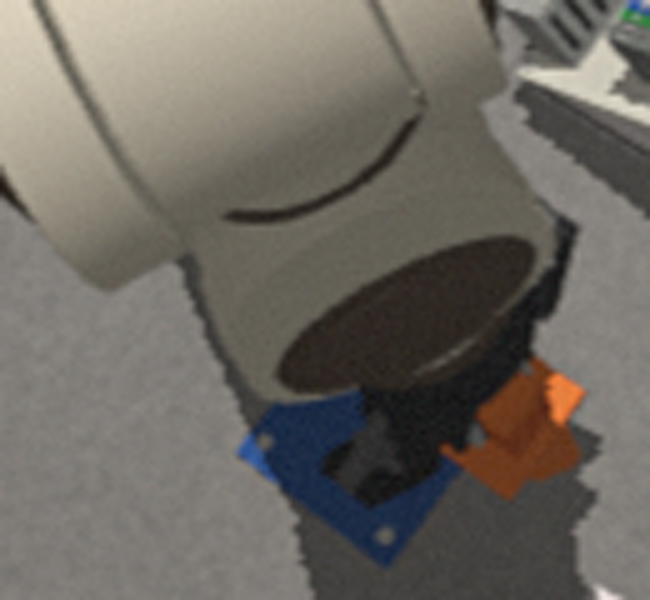

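```bash
python3 -m handwheel '[[1,-0.006,0.0005,0,0],[1,-0.012,0.001,0,0],[1,-0.018,0.0015,0,0],[1,-0.018,0.0015,0,0]]'
python3 - <<'E'
from h import *
snap("wrist","w6"); o=get_obs();print(o["tcp_rot"],o["ee_pos"],o["wrist_force"],o["torque"])
E
```

```text
time: 8.1
ee_pos: [0.55, -0.359, 0.1527]
tcp_rot: [179.4, 0.7, 84.6]
wrist_force: [3.3, -1.0, 1.4]
opening: 0.0244
[179.45774785   0.64526299  84.64011949] [ 0.55002463 -0.35895596  0.15223658] [ 3.3278274  -1.58418757  1.14052994] [-0.18896526 -0.91807359  0.00985027]
```

View pics/w6.png

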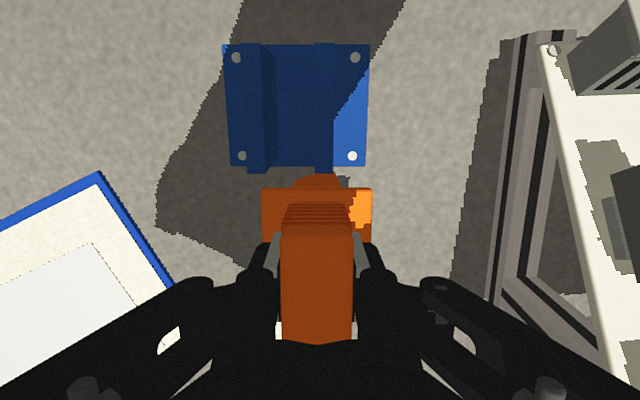

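```bash
python3 -m handwheel '[[1,-0.006,0.0005,0,0],[1,-0.012,0.001,-0.001,0],[1,-0.018,0.0015,-0.001,0],[1,-0.018,0.0015,-0.001,0]]'
python3 - <<'E'
from h import *
snap("wrist","w7"); o=get_obs();print(o["tcp_rot"],o["ee_pos"],o["wrist_force"],o["torque"])
E
```

```text
time: 8.55
ee_pos: [0.5314, -0.3575, 0.1515]
tcp_rot: [179.5, 0.7, 84.6]
wrist_force: [2.5, -0.5, 1.8]
opening: 0.0244
[179.47940096   0.65335208  84.6256579 ] [ 0.53153137 -0.35746379  0.15133595] [ 2.22277581 -0.06914111  0.42429493] [-0.03067331 -0.67536203 -0.0289392 ]
```

View pics/w7.png

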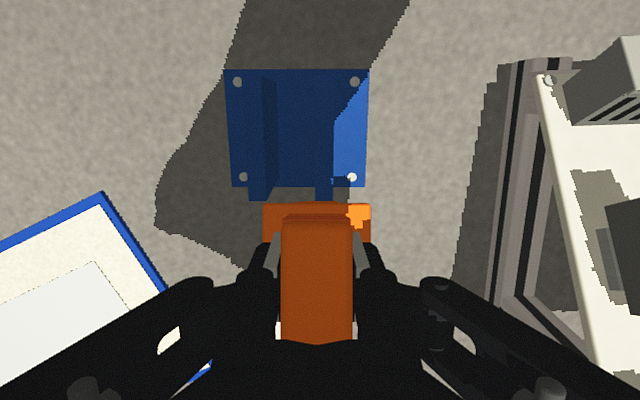

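```bash
python3 -m handwheel '[[1,-0.006,0.0005,-0.001,0],[1,-0.012,0.001,-0.001,0],[1,-0.017,0.0015,-0.001,0],[1,-0.017,0.0015,-0.001,0]]'
python3 - <<'E'
from h import *
snap("wrist","w8"); o=get_obs();print(o["tcp_rot"],o["ee_pos"],o["wrist_force"],o["torque"])
pos=o["ee_pos"];R=Ro.from_euler('xyz',o["tcp_rot"],degrees=True).as_matrix()
G=pos+R@[0,0,bot.grip_point_offset]; print(bot.grip_point_offset)
xs=np.array([np.cos(np.radians(-5.2)),np.sin(np.radians(-5.2)),0]); ys=np.array([-xs[1],xs[0],0])
for th in (0,20,25,28,30,32,35):
    t=np.radians(th); ax=np.cos(t)*xs+np.array([0,0,np.sin(t)]); az=-np.sin(t)*xs+np.array([0,0,np.cos(t)])
    C=G-0.0025*az
    pts=[C-.025*ax+.0275*az, C-.03*ax-.0355*az, C-.03*ax-.0275*az, C-.03*ax-.1055*az+.0085*ys]
    print(th,proj("w8",pts)[:,1].round(1),pts[3][2])
E
```

```text
time: 9.0
ee_pos: [0.5136, -0.3558, 0.15]
tcp_rot: [179.6, 0.6, 84.6]
wrist_force: [2.0, 0.1, -1.6]
opening: 0.0247
[179.565507     0.62542202  84.6062213 ] [ 0.51372358 -0.35577281  0.14993882] [ 1.57477989 -0.38831762 -1.13482058] [ 0.08342932 -0.31723473  0.02928472]
-0.0187
0 [234.  175.  178.7 152.9] 0.060637172842724144
20 [203.3 198.9 198.  204. ] 0.05688976549807599
25 [197.6 205.5 203.6 216.9] 0.058077383990544976
28 [194.6 209.5 207.  224.7] 0.059194685930383295
30 [192.8 212.3 209.4 229.9] 0.06010642923400476
32 [191.1 215.1 211.8 235.1] 0.061150400530833995
35 [188.8 219.3 215.4 243. ] 0.06296145896898164
```

View pics/w8.png

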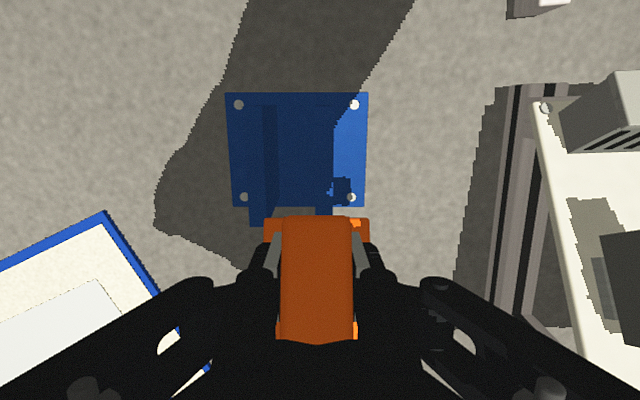

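Run:
```python
from h import *
zoom("w8",225,190,190,160,4,"zw8");zoom("w5",225,150,190,200,3.5,"zw5"); snap("top","t8"); zoom("t8",400,170,120,100,6,"zt8")
```

```text
(no output)
```

View pics/zw8.png

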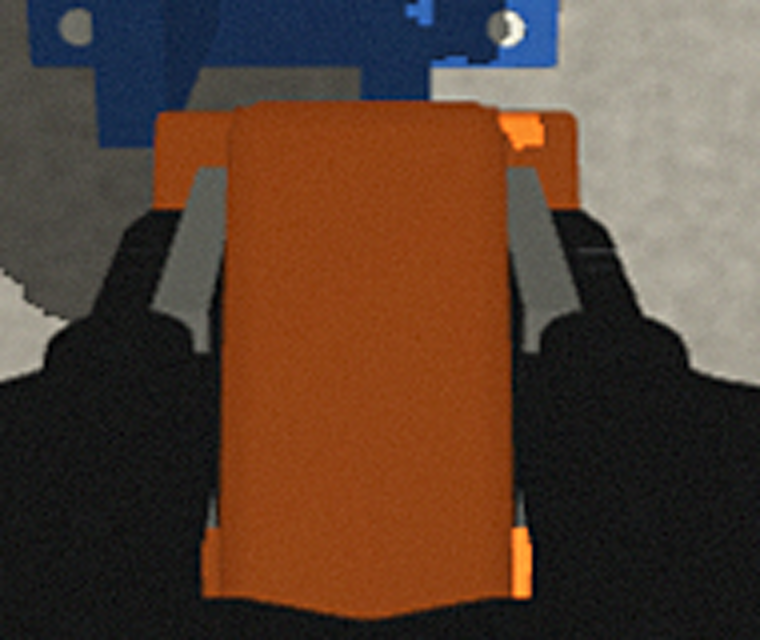

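View pics/zw5.png

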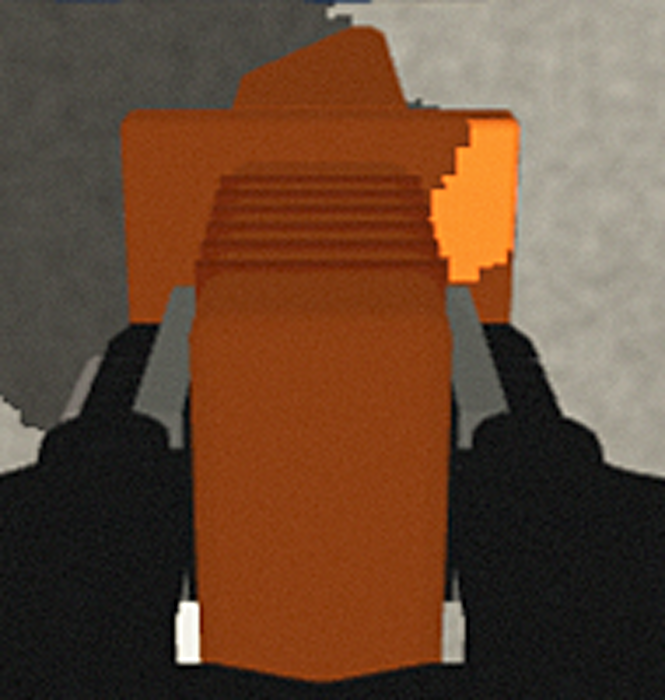

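View pics/zt8.png

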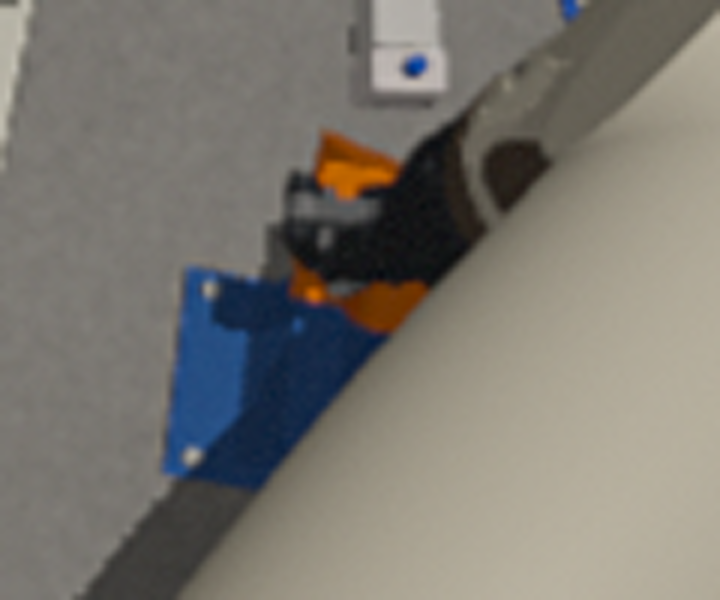

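```bash
python3 -m handwheel '[[1,-0.003,0,0,0],[1,-0.006,0.0005,0,0],[1,-0.006,0.0005,0,0]]'
python3 - <<'E'
from h import *
snap("wrist","w9"); o=get_obs();print(o["tcp_rot"],o["ee_pos"],o["wrist_force"],o["torque"])
zoom("w9",225,190,190,160,4,"zw9")
E
```

```text
time: 9.4
ee_pos: [0.5077, -0.3553, 0.15]
tcp_rot: [179.6, 0.6, 84.6]
wrist_force: [3.5, 0.7, -1.3]
opening: 0.0247
[179.56742459   0.63223477  84.60405549] [ 0.5076972  -0.35529702  0.15003211] [ 3.81509962 -0.34180409 -1.09529599] [-0.02824045 -0.87506455  0.04225117]
```

View pics/zw9.png

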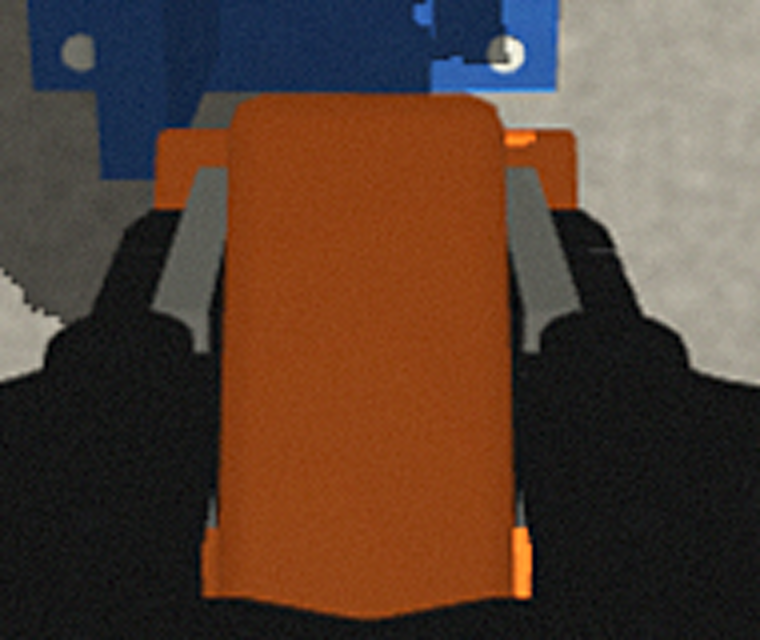

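```bash
cat > goal.py <<'E'
from h import *
np.set_printoptions(precision=4,suppress=True)
yw=np.radians(-3.55)
yc=np.array([-np.sin(yw),np.cos(yw),0]); xh=np.array([np.cos(yw),np.sin(yw),0])
n=-.5*xh+np.array([0,0,.8660]); ax=.866*xh+np.array([0,0,.5])
M0=np.array([0.5479,0.1085,0.1874])
def tcp(k,e,clr=0.0007,d=0.005,h=0.038):
    """gap k (1..3), shoulder height e above fronts"""
    S=M0-(0.035+clr+0.07*(k-1))*yc+e*n
    G=S+h*n-d*ax
    return G+np.array([0,0,-.0187])
def shift(k,e,**kw):
    o=get_obs(); print("shift",tcp(k,e,**kw)-o["ee_pos"],"turn",86.45-o["tcp_rot"][2], "F",o["wrist_force"],"pos",o["ee_pos"])
E
python3 - <<'E'
from goal import *
for e in (.1,.07,.045,0): print(e,tcp(1,e,clr=.002))
shift(1,.1,clr=.002)
E
```

```text
0.1 [0.4724 0.0761 0.2857]
0.07 [0.4874 0.0752 0.2597]
0.045 [0.4999 0.0744 0.2381]
0 [0.5223 0.073  0.1991]
shift [-0.0353  0.4314  0.1357] turn 1.8459445067312998 F [ 3.8151 -0.3418 -1.0953] pos [ 0.5077 -0.3553  0.15  ]
```

```bash
python3 -m handwheel '[[1,0.012,0,0.01,0],[1,0.012,0,0.05,0],[1,0,0.02,0.1,0],[1,-0.02,0.05,0.14,0],[1,-0.035,0.09,0.15,1.8]]' 40;  python3 -m handwheel '[[1,0,0.04,0,0],[1,0,0.085,0,0],[1,0,0.13,0,0],[1,0,0.175,0,0],[1,0,0.22,0,0]]'; python3 -m handwheel '[[1,0,0.04,0,0],[1,0,0.08,0,0],[1,0,0.11,0,0],[1,0,0.12,-0.01,0],[1,0,0.12,-0.01,0]]'
python3 - <<'E'
from goal import *
snap("wrist","w10"); snap("scene","s10"); snap("top","t10")
shift(1,.1,clr=.002); print(get_obs()["tcp_rot"])
zoom("s10",230,80,160,120,5,"zs10")
E
```

```text
time: 9.95
ee_pos: [0.4722, -0.2668, 0.3026]
tcp_rot: [179.5, 0.7, 86.3]
wrist_force: [0.8, 1.0, -1.1]
opening: 0.0249
time: 10.45
ee_pos: [0.4711, -0.0455, 0.3025]
tcp_rot: [179.6, 0.8, 86.3]
wrist_force: [0.7, 0.4, -1.3]
opening: 0.0245
time: 10.95
ee_pos: [0.4704, 0.0751, 0.291]
tcp_rot: [179.7, 0.9, 86.4]
wrist_force: [-0.7, -1.0, -1.8]
opening: 0.0247
shift [ 0.0015  0.0027 -0.0067] turn 0.24171334640445252 F [ 0.6792 -0.0807 -0.8755] pos [0.471  0.0734 0.2924]
[179.5889   0.8384  86.2083]
```

View pics/zs10.png

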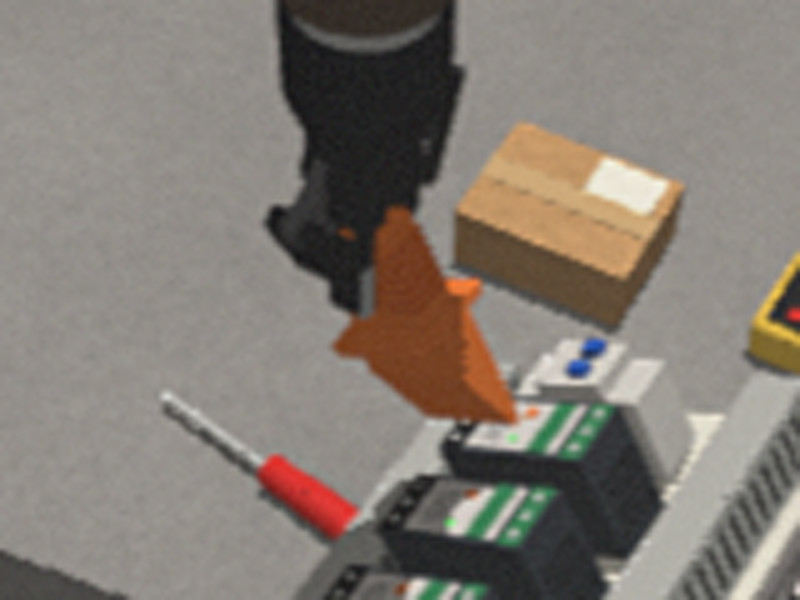

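View pics/w10.png

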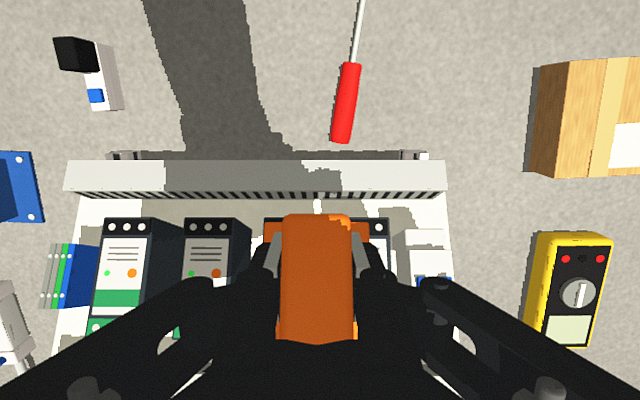

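Run:
```python
from goal import *
o=get_obs();G=o["ee_pos"]+[0,0,.0187]
for d in (0,.005):
  S=G+d*ax-.038*n
  pts=[S-.07*n+s*ax+.0085*yc for s in(-.03,.03)]+[S-.004*n+s*ax-.0275*yc for s in(-.03,.03)]
  print(((proj("s10",pts)-[230,80])*5).round(0).tolist())
M=[M0+a*ax-b*yc for a,b in ((-.05,-.0225),(-.05,.0225),(.05,.0225),(.05,-.0225))]
print(((proj("s10",M)-[230,80])*5).round(0).tolist())
```

```text
[[426.0, 411.0], [513.0, 418.0], [334.0, 362.0], [423.0, 367.0]]
[[433.0, 412.0], [521.0, 419.0], [341.0, 362.0], [430.0, 368.0]]
[[480.0, 393.0], [439.0, 447.0], [583.0, 461.0], [624.0, 403.0]]
```

```bash
python3 -m handwheel '[[1,0.0015,0.0027,-0.0067,0.2],[1,0.009,0.0022,-0.02,0.2],[1,0.0165,0.0018,-0.0327,0.2],[1,0.0165,0.0018,-0.0327,0.2]]' 50
python3 - <<'E'
from goal import *
shift(1,.05,clr=.002); snap("scene","s11"); zoom("s11",230,80,160,120,5,"zs11")
snap("top","t11"); zoom("t11",240,140,140,90,5,"zt11")
E
```

```text
time: 11.5
ee_pos: [0.4877, 0.0746, 0.2567]
tcp_rot: [179.8, 0.9, 86.4]
wrist_force: [-0.0, 1.0, -1.3]
opening: 0.0241
shift [ 0.0097 -0.0001 -0.0143] turn 0.08395287456285416 F [-0.0228  0.9575 -1.25  ] pos [0.4877 0.0746 0.2567]
```

View pics/zs11.png

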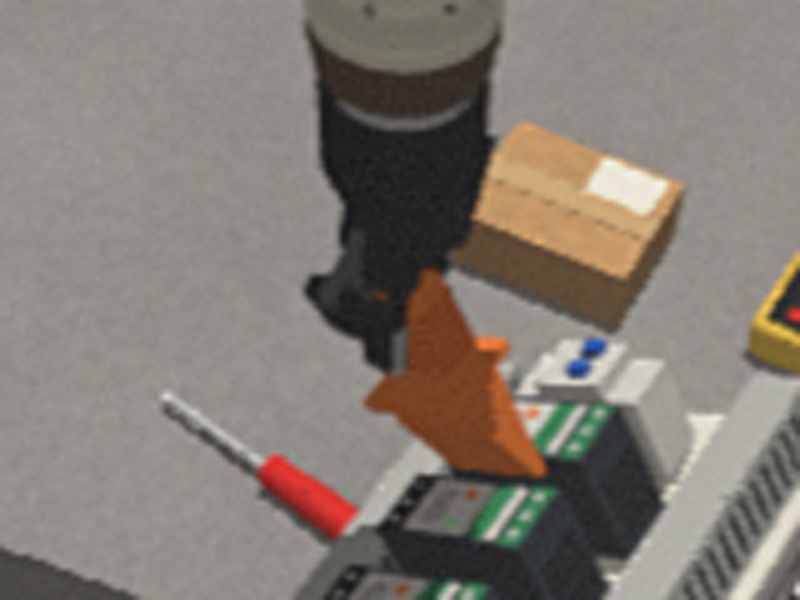

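View pics/zt11.png

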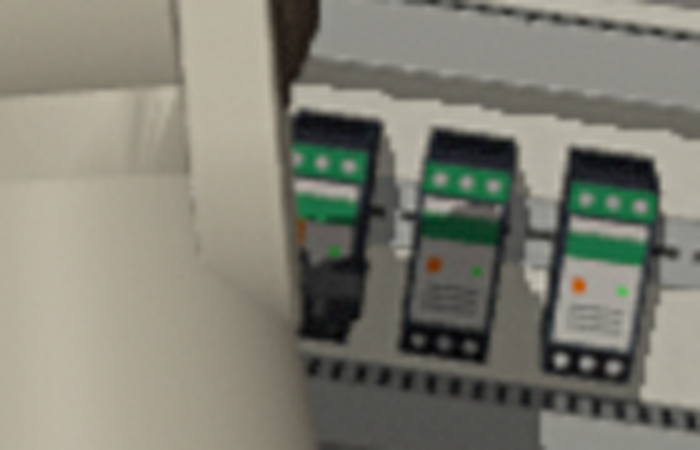

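Nose at the mouth of gap 1 (scene zoom ~(540,470), between unit 0 and unit 1). Enter about 20 mm, then feel for unit 0's face.

```bash
python3 -m handwheel '[[1,0.005,-0.0003,-0.008,0],[1,0.01,-0.0005,-0.016,0],[1,0.01,-0.0005,-0.016,0]]';  python3 -m handwheel '[[1,0,0.001,0,0],[1,0,0.001,0,0],[1,0,0.001,0,0]]'; python3 -m handwheel '[[1,0,0.001,0,0],[1,0,0.001,0,0],[1,0,0.001,0,0]]'
```

```text
time: 11.9
ee_pos: [0.4975, 0.0744, 0.2414]
tcp_rot: [179.8, 0.9, 86.4]
wrist_force: [0.4, -0.1, -1.1]
opening: 0.024
time: 12.2
ee_pos: [0.4975, 0.0754, 0.2416]
tcp_rot: [179.8, 0.9, 86.4]
wrist_force: [-0.4, 0.0, -1.7]
opening: 0.0245
time: 12.5
ee_pos: [0.4975, 0.0765, 0.2418]
tcp_rot: [179.7, 0.9, 86.4]
wrist_force: [0.0, -0.5, -2.5]
opening: 0.0242
```

```bash
python3 -m handwheel '[[1,0,0.001,0,0],[1,0,0.001,0,0],[1,0,0.001,0,0]]'; python3 -m handwheel '[[1,0,0.001,0,0],[1,0,0.001,0,0],[1,0,0.001,0,0]]'
```

```text
time: 12.8
ee_pos: [0.4975, 0.0775, 0.2418]
tcp_rot: [179.7, 0.9, 86.4]
wrist_force: [-0.1, -0.5, -2.9]
opening: 0.0245
time: 13.1
ee_pos: [0.4975, 0.0782, 0.2418]
tcp_rot: [179.7, 0.9, 86.4]
wrist_force: [-0.0, -3.3, -1.6]
opening: 0.0245
```

Run:
```python
from goal import *
for e in (.045,.03,.015,.003,0):
  print(e,end=' ');shift(1,e,clr=-.0005)
```

```text
0.045 shift [ 0.0025 -0.0013 -0.0037] turn 0.07261453922983208 F [-0.0227 -3.2525 -1.6136] pos [0.4975 0.0782 0.2418]
0.03 shift [ 0.01   -0.0017 -0.0167] turn 0.07261453922983208 F [-0.0227 -3.2525 -1.6136] pos [0.4975 0.0782 0.2418]
0.015 shift [ 0.0175 -0.0022 -0.0297] turn 0.07261453922983208 F [-0.0227 -3.2525 -1.6136] pos [0.4975 0.0782 0.2418]
0.003 shift [ 0.0235 -0.0026 -0.0401] turn 0.07261453922983208 F [-0.0227 -3.2525 -1.6136] pos [0.4975 0.0782 0.2418]
0 shift [ 0.025  -0.0027 -0.0427] turn 0.07261453922983208 F [-0.0227 -3.2525 -1.6136] pos [0.4975 0.0782 0.2418]
```

```bash
python3 -m handwheel '[[1,0.0025,-0.0013,-0.0037,0],[1,0.006,-0.0015,-0.0097,0],[1,0.01,-0.0017,-0.0167,0],[1,0.01,-0.0017,-0.0167,0]]' 60; python3 -m handwheel '[[1,0.0037,-0.0002,-0.0065,0],[1,0.0075,-0.0005,-0.013,0],[1,0.0075,-0.0005,-0.013,0]]'
python3 - <<'E'
from goal import *
for e in (.015,.005,0):
  print(e,end=' ');shift(1,e,clr=-.0005)
snap("scene","s12"); zoom("s12",230,80,160,120,5,"zs12")
E
```

```text
time: 13.5
ee_pos: [0.5078, 0.0768, 0.2238]
tcp_rot: [179.8, 0.9, 86.4]
wrist_force: [0.3, 1.2, -2.0]
opening: 0.0245
time: 13.8
ee_pos: [0.5156, 0.0762, 0.2092]
tcp_rot: [179.9, 0.9, 86.4]
wrist_force: [1.2, 1.8, -3.0]
opening: 0.0245
0.015 shift [-0.0006 -0.0003  0.0029] turn 0.060857020771848624 F [ 1.2455  1.7646 -3.042 ] pos [0.5156 0.0762 0.2092]
0.005 shift [ 0.0044 -0.0006 -0.0058] turn 0.060857020771848624 F [ 1.2455  1.7646 -3.042 ] pos [0.5156 0.0762 0.2092]
0 shift [ 0.0069 -0.0007 -0.0101] turn 0.060857020771848624 F [ 1.2455  1.7646 -3.042 ] pos [0.5156 0.0762 0.2092]
```

View pics/zs12.png

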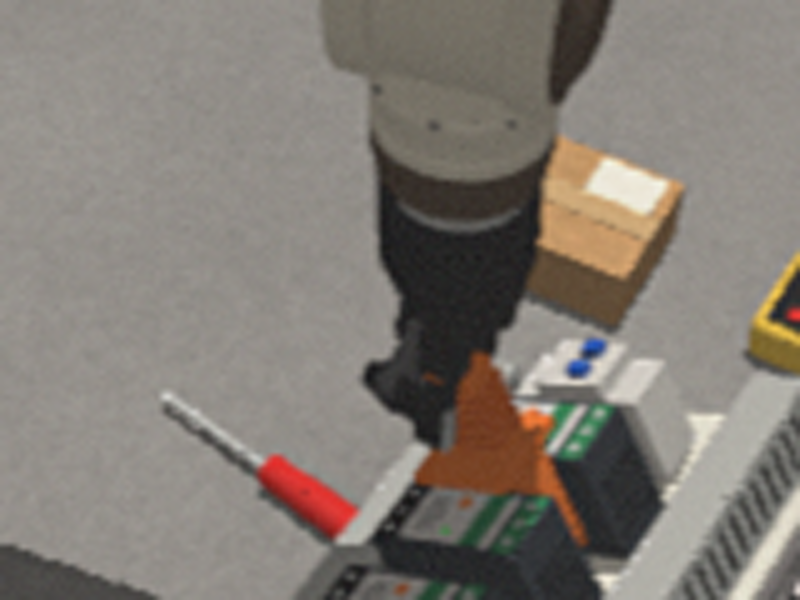

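```bash
python3 -m handwheel '[[1,0.0022,-0.0003,-0.0029,0],[1,0.0044,-0.0006,-0.0058,0],[1,0.0044,-0.0006,-0.0058,0]]'; python3 -m handwheel '[[1,0.0015,-0.0001,-0.0026,0],[1,0.0015,-0.0001,-0.0026,0],[1,0.0015,-0.0001,-0.0026,0]]';python3 -m handwheel '[[1,0.0015,-0.0001,-0.0026,0],[1,0.0015,-0.0001,-0.0026,0],[1,0.0015,-0.0001,-0.0026,0]]'
```

```text
time: 14.15
ee_pos: [0.52, 0.0758, 0.2033]
tcp_rot: [179.9, 0.9, 86.4]
wrist_force: [0.3, 1.7, -2.9]
opening: 0.0239
time: 14.45
ee_pos: [0.5217, 0.0757, 0.2007]
tcp_rot: [179.9, 0.9, 86.4]
wrist_force: [1.1, 1.8, -0.8]
opening: 0.0242
time: 14.75
ee_pos: [0.5218, 0.0755, 0.2002]
tcp_rot: [179.9, 0.9, 86.4]
wrist_force: [-14.1, 0.2, 15.5]
opening: 0.0242
```

Run:
```python
from goal import *
print(get_obs()["torque"],get_obs()["wrist_force"])
snap("scene","s13"); zoom("s13",270,110,110,80,7,"zs13"); snap("wrist","w13")
```

```text
[0.3641 2.2437 0.1418] [-14.105    0.1672  15.5159]
```

View pics/zs13.png

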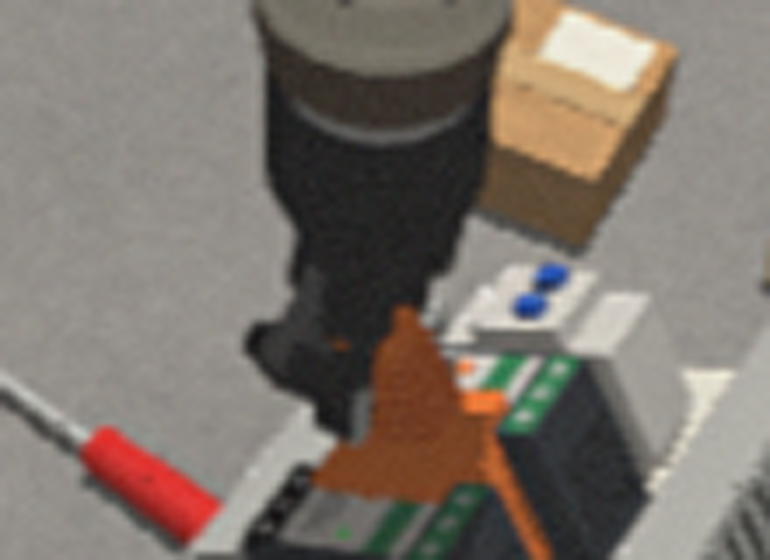

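View pics/w13.png

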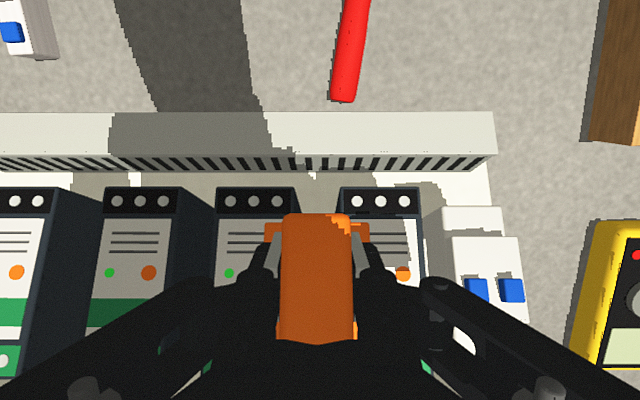

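```bash
python3 -m handwheel '[[1,0.0005,0,-0.0013,0],[1,0.001,-0.0001,-0.0023,0],[1,0.001,-0.0001,-0.0023,0]]'
python3 - <<'E'
from goal import *
o=get_obs();print(o["torque"],o["wrist_force"],o["ee_pos"])
snap("wrist","w14")
snap("scene","s14"); zoom("s14",270,110,110,80,7,"zs14"); zoom("w14",205,180,230,130,3.4,"zw14");zoom("w13",205,180,230,130,3.4,"zw13")
E
```

```text
time: 15.15
ee_pos: [0.5217, 0.0754, 0.2001]
tcp_rot: [179.9, 0.8, 86.4]
wrist_force: [-12.2, 1.4, 14.9]
opening: 0.0246
[0.5782 1.7991 0.1257] [-12.2307   1.3571  14.9442] [0.5217 0.0754 0.2001]
```

View pics/zw14.png

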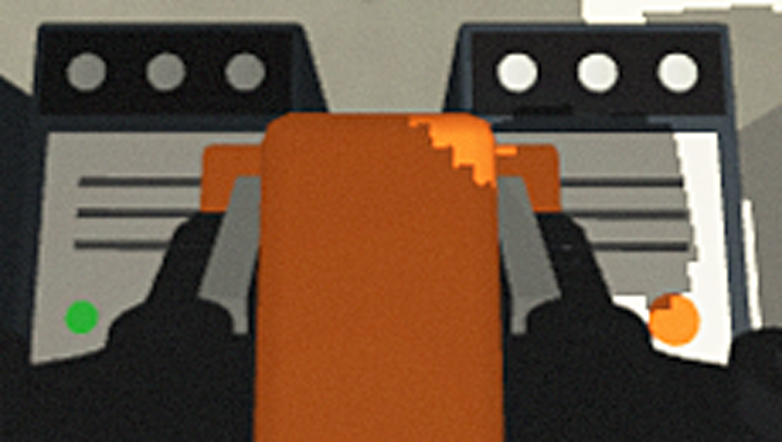

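View pics/zw13.png

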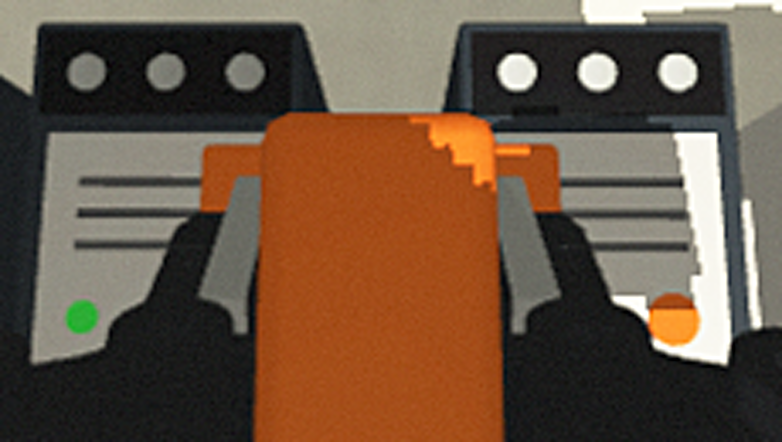

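View pics/zs14.png

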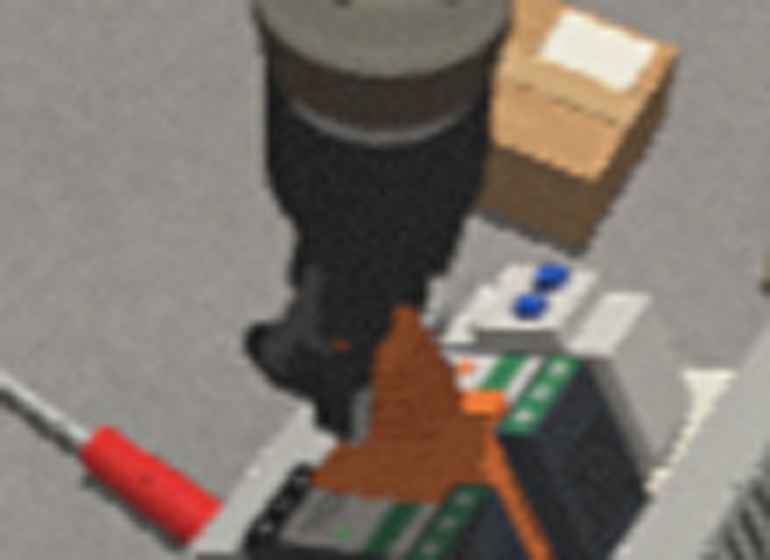

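```bash
python3 -m handwheel '[[1,0.0005,0,-0.0013,0],[1,0.001,-0.0001,-0.0023,0],[1,0.0015,-0.0001,-0.003,0],[1,0.0015,-0.0001,-0.003,0]]' 25
python3 - <<'E'
from goal import *
o=get_obs();print(o["torque"],o["wrist_force"],o["ee_pos"])
snap("wrist","w15")
zoom("w15",205,180,230,130,3.4,"zw15")
E
```

```text
time: 15.65
ee_pos: [0.5218, 0.0754, 0.2001]
tcp_rot: [179.9, 0.8, 86.5]
wrist_force: [-17.3, -0.9, 19.1]
opening: 0.0244
[0.5197 2.5848 0.134 ] [-17.2695  -0.9276  19.0792] [0.5218 0.0754 0.2001]
```

View pics/zw15.png

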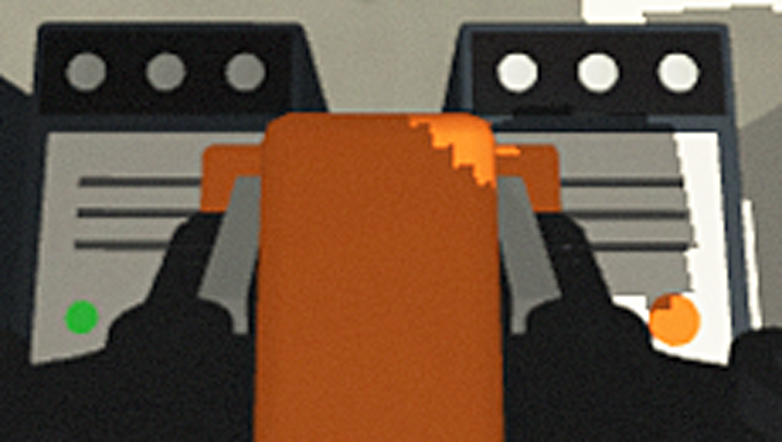

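Run:
```python
from goal import *
px=np.array([[40,25],[301,25],[462,25],[730,25]])/3.4+[205,180]
P=onplane("w15",px,M0,n); print((P-M0)@yc,(P-M0)@ax)
px=np.array([[87,72],[166,72],[245,72],[517,72],[597,72],[677,72]])/3.4+[205,180]
P=onplane("w15",px,M0,n); print((P-M0)@yc,(P-M0)@ax)
```

```text
[-0.0911 -0.048  -0.0215  0.0224] [-0.0496 -0.0497 -0.0497 -0.0499]
[-0.0828 -0.0698 -0.0569 -0.0126  0.0003  0.0133] [-0.0416 -0.0417 -0.0417 -0.0418 -0.0419 -0.0419]
```

```bash
python3 -m handwheel '[[1,-0.003,0.0002,0.005,0],[1,-0.01,0.0006,0.0173,0],[1,-0.02,0.0012,0.0346,0],[1,-0.035,0.002,0.0606,0],[1,-0.048,0.003,0.083,0]]' 50; python3 -m handwheel '[[1,0,0,0,0],[1,0,-0.03,0,0],[1,0,-0.06,0,0],[1,0,-0.06,0,0]]'
python3 - <<'E'
from goal import *
snap("wrist","w16"); snap("scene","s16"); zoom("s16",230,100,160,120,5,"zs16")
shift(2,.1,clr=-.0005)
shift(2,.07,clr=-.0005)
print(get_obs()["tcp_rot"])
E
```

```text
time: 16.2
ee_pos: [0.4728, 0.078, 0.2845]
tcp_rot: [179.8, 0.9, 86.4]
wrist_force: [0.4, 1.0, -1.9]
opening: 0.024
time: 16.6
ee_pos: [0.4728, 0.0154, 0.2837]
tcp_rot: [179.9, 0.9, 86.3]
wrist_force: [-0.4, 0.3, -1.2]
opening: 0.0243
shift [-0.0046 -0.0086  0.002 ] turn 0.10879654962626262 F [ 0.0187  0.449  -1.5568] pos [0.4729 0.0174 0.2837]
shift [ 0.0103 -0.0096 -0.024 ] turn 0.10879654962626262 F [ 0.0187  0.449  -1.5568] pos [0.4729 0.0174 0.2837]
[179.9061   0.875   86.3412]
```

View pics/zs16.png

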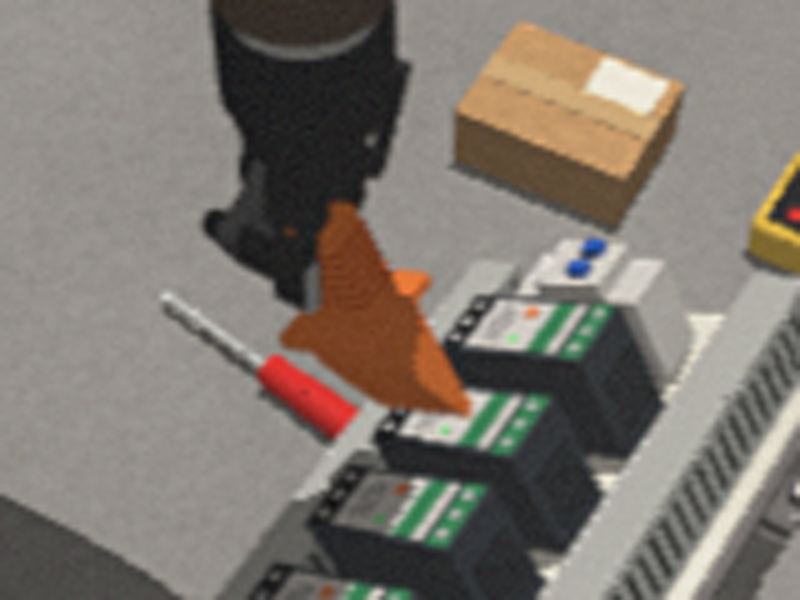

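View pics/w16.png

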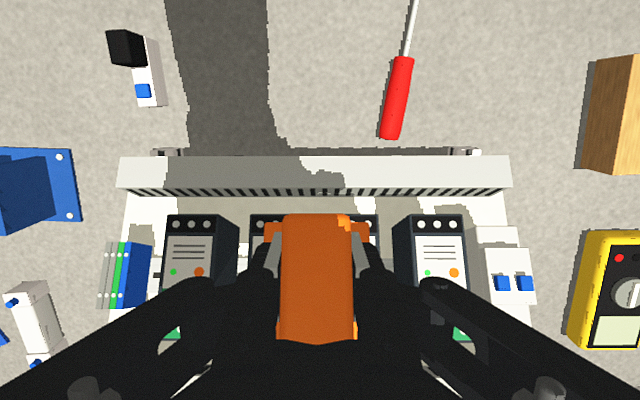

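```bash
python3 -m handwheel '[[1,-0.003,-0.0087,0.001,0.1],[1,0.0035,-0.0092,-0.011,0.1],[1,0.0103,-0.0095,-0.024,0.1],[1,0.0103,-0.0095,-0.024,0.1]]'; python3 -m handwheel '[[1,0.0075,-0.0005,-0.013,0],[1,0.015,-0.001,-0.026,0],[1,0.015,-0.001,-0.026,0]]';python3 - <<'E'
from goal import *
for e in (.02,.005,0): shift(2,e,clr=-.0004)
E
```

```text
time: 17.1
ee_pos: [0.4833, 0.0081, 0.2566]
tcp_rot: [-179.9, 0.9, 86.5]
wrist_force: [-0.3, -0.4, -2.7]
opening: 0.0242
time: 17.4
ee_pos: [0.4986, 0.0072, 0.2279]
tcp_rot: [-179.7, 0.9, 86.5]
wrist_force: [0.5, -1.2, -1.9]
opening: 0.0244
shift [ 0.0095 -0.001  -0.0115] turn -0.024263832623546477 F [ 0.4757 -1.2297 -1.9204] pos [0.4986 0.0072 0.2279]
shift [ 0.017  -0.0015 -0.0245] turn -0.024263832623546477 F [ 0.4757 -1.2297 -1.9204] pos [0.4986 0.0072 0.2279]
shift [ 0.0195 -0.0016 -0.0288] turn -0.024263832623546477 F [ 0.4757 -1.2297 -1.9204] pos [0.4986 0.0072 0.2279]
```

```bash
python3 -m handwheel '[[1,0.003,-0.0008,-0.004,0],[1,0.0095,-0.0012,-0.0115,0],[1,0.0095,-0.0012,-0.0115,0]]' 60; python3 -m handwheel '[[1,0.0037,-0.0003,-0.0065,0],[1,0.0075,-0.0005,-0.012,0],[1,0.0075,-0.0005,-0.012,0]]';python3 - <<'E'
from goal import *
for e in (.005,0): shift(2,e,clr=-.0004)
E
```

```text
time: 17.7
ee_pos: [0.5087, 0.0062, 0.2153]
tcp_rot: [-179.7, 0.9, 86.5]
wrist_force: [0.7, 1.8, -2.7]
opening: 0.0249
time: 18.0
ee_pos: [0.5165, 0.0057, 0.2021]
tcp_rot: [-179.6, 0.9, 86.5]
wrist_force: [1.4, 0.8, -3.9]
opening: 0.0242
shift [-0.0009  0.      0.0013] turn -0.02868124449764764 F [ 1.3548  0.8488 -3.9385] pos [0.5165 0.0057 0.2021]
shift [ 0.0016 -0.0001 -0.003 ] turn -0.02868124449764764 F [ 1.3548  0.8488 -3.9385] pos [0.5165 0.0057 0.2021]
```

```bash
python3 -m handwheel '[[1,0.0015,-0.0001,-0.0026,0],[1,0.0025,-0.0002,-0.0043,0],[1,0.0025,-0.0002,-0.0043,0]]' 40; python3 -m handwheel '[[1,0.001,-0.0001,-0.0017,0],[1,0.002,-0.0001,-0.0035,0],[1,0.002,-0.0001,-0.0035,0]]' 30
python3 - <<'E'
from goal import *
o=get_obs();print(o["torque"],o["wrist_force"],o["ee_pos"],tcp(2,0,clr=-.0004))
E
```

```text
time: 18.3
ee_pos: [0.5175, 0.0054, 0.1999]
tcp_rot: [-179.6, 0.9, 86.5]
wrist_force: [-15.4, 1.3, 15.3]
opening: 0.0241
time: 18.6
ee_pos: [0.5176, 0.0054, 0.1998]
tcp_rot: [-179.6, 0.9, 86.5]
wrist_force: [-21.9, 0.2, 24.2]
opening: 0.0245
[0.6114 3.4151 0.3028] [-21.8652   0.2065  24.2166] [0.5176 0.0054 0.1998] [0.5181 0.0055 0.1991]
```

Run:
```python
from goal import *
snap("wrist","w17"); zoom("w17",205,180,230,130,3.4,"zw17"); snap("scene","s17"); zoom("s17",240,120,130,95,6,"zs17")
```

```text
(no output)
```

View pics/zw17.png

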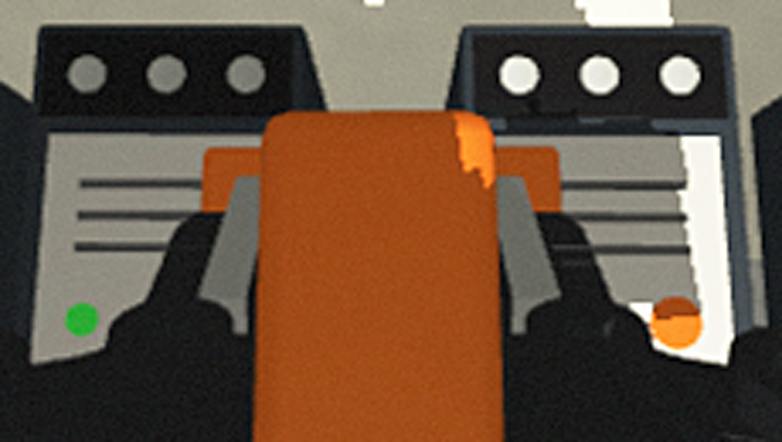

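View pics/zs17.png

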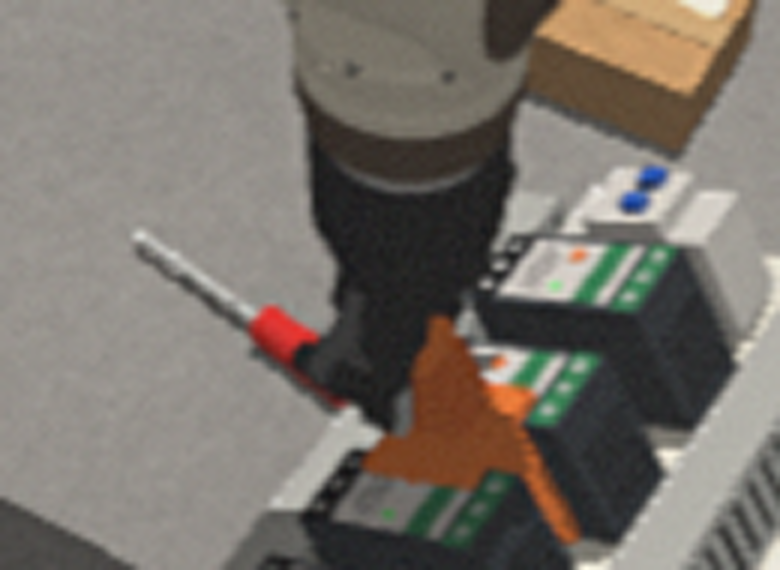

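```bash
python3 - <<'E'
from goal import *
px=np.array([[87,74],[166,74],[245,74],[519,75],[599,75],[680,75]])/3.4+[205,180]
P=onplane("w17",px,M0,n); print((P-M0)@yc,(P-M0)@ax)
E
python3 -m handwheel '[[1,-0.003,0.0002,0.005,0],[1,-0.01,0.0006,0.0173,0],[1,-0.02,0.0012,0.0346,0],[1,-0.035,0.002,0.0606,0],[1,-0.048,0.003,0.083,0]]' 50; python3 -m handwheel '[[1,0,0,0,0],[1,0,-0.03,0,0],[1,0,-0.06,0,0],[1,0,-0.073,0,0],[1,0,-0.073,0,0]]'
python3 - <<'E'
from goal import *
shift(3,.1,clr=0)
shift(3,.07,clr=-0)
print(get_obs()["tcp_rot"])
snap("top","t18"); zoom("t18",230,130,170,100,4.5,"zt18"); snap("wrist","w18")
E
```

```text
[-0.1529 -0.14   -0.1271 -0.0825 -0.0696 -0.0565] [-0.0414 -0.0415 -0.0416 -0.0416 -0.0416 -0.0417]
time: 19.2
ee_pos: [0.4687, 0.0081, 0.2842]
tcp_rot: [-179.6, 0.9, 86.5]
wrist_force: [-0.3, -1.1, -0.9]
opening: 0.0242
time: 19.7
ee_pos: [0.4688, -0.0663, 0.2833]
tcp_rot: [-179.5, 0.9, 86.4]
wrist_force: [-1.0, 0.5, -1.7]
opening: 0.0246
shift [-0.0049  0.0047  0.0024] turn 0.07809457750420279 F [-1.0399  0.5414 -1.6973] pos [ 0.4688 -0.0663  0.2833]
shift [ 0.0101  0.0037 -0.0236] turn 0.07809457750420279 F [-1.0399  0.5414 -1.6973] pos [ 0.4688 -0.0663  0.2833]
[-179.5483    0.9157   86.3719]
```

View pics/zt18.png

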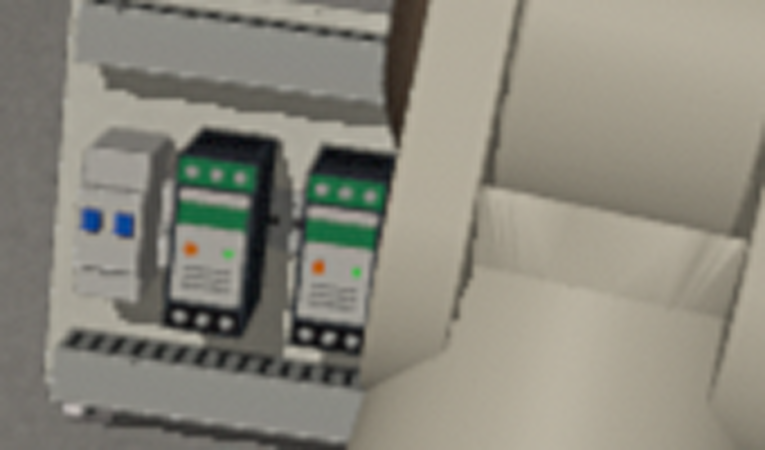

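View pics/w18.png

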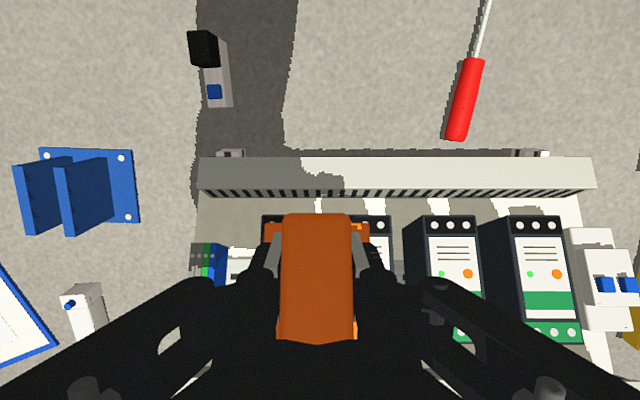

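```bash
python3 -m handwheel '[[1,-0.003,0.0045,0.001,0.1],[1,0.0035,0.0043,-0.01,0.1],[1,0.0101,0.004,-0.0225,0.1],[1,0.0101,0.004,-0.0225,0.1]]'; python3 -m handwheel '[[1,0.0075,-0.001,-0.012,0],[1,0.015,-0.0015,-0.024,0],[1,0.015,-0.0015,-0.024,0]]';python3 - <<'E'
from goal import *
for e in (.02,.005,0): shift(3,e,clr=-.0003)
E
```

```text
time: 20.2
ee_pos: [0.4791, -0.0605, 0.2585]
tcp_rot: [-179.4, 0.9, 86.6]
wrist_force: [0.5, -0.2, -1.9]
opening: 0.0239
time: 20.5
ee_pos: [0.4944, -0.0622, 0.2317]
tcp_rot: [-179.2, 0.9, 86.6]
wrist_force: [0.1, -3.3, -3.5]
opening: 0.0243
shift [ 0.0094 -0.0016 -0.0153] turn -0.14120907722406173 F [ 0.1456 -3.2884 -3.4563] pos [ 0.4944 -0.0622  0.2317]
shift [ 0.0169 -0.0021 -0.0283] turn -0.14120907722406173 F [ 0.1456 -3.2884 -3.4563] pos [ 0.4944 -0.0622  0.2317]
shift [ 0.0194 -0.0022 -0.0326] turn -0.14120907722406173 F [ 0.1456 -3.2884 -3.4563] pos [ 0.4944 -0.0622  0.2317]
```

```bash
python3 -m handwheel '[[1,0,-0.0014,0,0],[1,0.004,-0.0016,-0.007,-0.1],[1,0.0094,-0.002,-0.0153,-0.1],[1,0.0094,-0.002,-0.0153,-0.1]]' 60;python3 - <<'E'
from goal import *
for e in (.02,.005,0): shift(3,e,clr=-.0003)
E
```

```text
time: 20.9
ee_pos: [0.5043, -0.0639, 0.215]
tcp_rot: [-179.2, 0.9, 86.5]
wrist_force: [1.3, 2.2, -2.3]
opening: 0.024
shift [-0.0005  0.0001  0.0014] turn -0.05758431267926767 F [ 1.272   2.1728 -2.2956] pos [ 0.5043 -0.0639  0.215 ]
shift [ 0.007  -0.0004 -0.0116] turn -0.05758431267926767 F [ 1.272   2.1728 -2.2956] pos [ 0.5043 -0.0639  0.215 ]
shift [ 0.0095 -0.0005 -0.0159] turn -0.05758431267926767 F [ 1.272   2.1728 -2.2956] pos [ 0.5043 -0.0639  0.215 ]
```

```bash
python3 -m handwheel '[[1,0.0035,-0.0002,-0.0058,0],[1,0.007,-0.0004,-0.0116,0],[1,0.007,-0.0004,-0.0116,0]]' 50;python3 -m handwheel '[[1,0.0015,-0.0001,-0.0026,0],[1,0.0025,-0.0002,-0.0043,0],[1,0.0025,-0.0002,-0.0043,0]]' 40; python3 -m handwheel '[[1,0.001,-0.0001,-0.0017,0],[1,0.002,-0.0001,-0.0035,0],[1,0.002,-0.0001,-0.0035,0]]' 30
python3 - <<'E'
from goal import *
o=get_obs();print(o["torque"],o["wrist_force"],o["ee_pos"],tcp(3,0,clr=-.0003))
snap("wrist","w19"); zoom("w19",205,180,230,130,3.4,"zw19"); snap("scene","s19"); zoom("s19",240,120,130,95,6,"zs19")
E
```

```text
time: 21.2
ee_pos: [0.5114, -0.0642, 0.2022]
tcp_rot: [-179.1, 0.9, 86.5]
wrist_force: [-0.7, 2.4, -2.2]
opening: 0.0244
time: 21.5
ee_pos: [0.5127, -0.0644, 0.1997]
tcp_rot: [-179.1, 0.9, 86.5]
wrist_force: [-13.4, 2.0, 13.0]
opening: 0.0245
time: 21.8
ee_pos: [0.5128, -0.0645, 0.1995]
tcp_rot: [-179.1, 0.9, 86.5]
wrist_force: [-21.0, 2.6, 23.6]
opening: 0.0241
[0.9923 3.3131 0.3019] [-21.0287   2.5701  23.5566] [ 0.5128 -0.0645  0.1995] [ 0.5138 -0.0644  0.1991]
```

View pics/zw19.png

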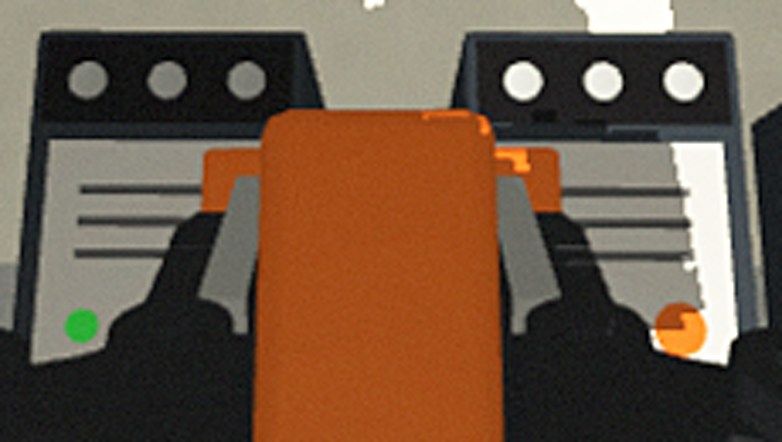

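View pics/zs19.png

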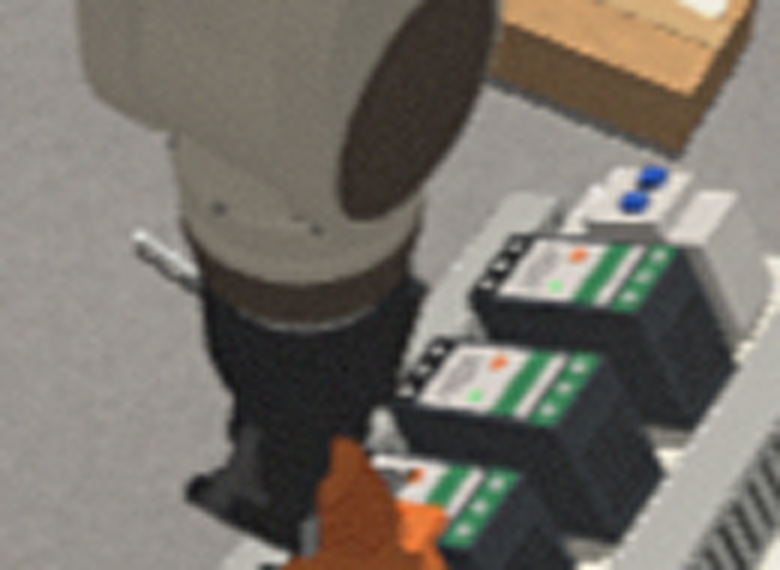

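```bash
python3 - <<'E'
from goal import *
px=np.array([[87,80],[167,80],[247,80],[523,81],[603,81],[684,81]])/3.4+[205,180]
P=onplane("w19",px,M0,n); print((P-M0)@yc,(P-M0)@ax)
E
python3 -m handwheel '[[1,-0.003,0.0002,0.005,0],[1,-0.01,0.0006,0.0173,0],[1,-0.02,0.0012,0.0346,0],[1,-0.035,0.002,0.0606,0],[1,-0.048,0.003,0.083,0]]' 40; python3 -m handwheel '[[1,0,0,0.02,0],[1,-0.02,-0.04,0.02,0],[1,-0.04,-0.085,0.02,-0.8],[1,-0.06,-0.13,0.02,-1.6],[1,-0.08,-0.17,0.02,-1.6]]'
python3 - <<'E'
from goal import *
o=get_obs();print(o["tcp_rot"],o["ee_pos"])
snap("top","t20"); zoom("t20",230,110,190,120,4.2,"zt20")
E
```

```text
[-0.2229 -0.2098 -0.1968 -0.1519 -0.139  -0.1259] [-0.0412 -0.0413 -0.0414 -0.0414 -0.0414 -0.0415]
time: 22.4
ee_pos: [0.4639, -0.0618, 0.284]
tcp_rot: [-179.1, 0.9, 86.5]
wrist_force: [-0.3, -0.2, -1.4]
opening: 0.0243
time: 22.9
ee_pos: [0.3825, -0.2337, 0.3046]
tcp_rot: [-179.1, 1.0, 84.9]
wrist_force: [0.8, 0.1, -2.0]
opening: 0.0247
[-179.0982    1.0063   84.883 ] [ 0.3825 -0.2337  0.3046]
```

View pics/zt20.png

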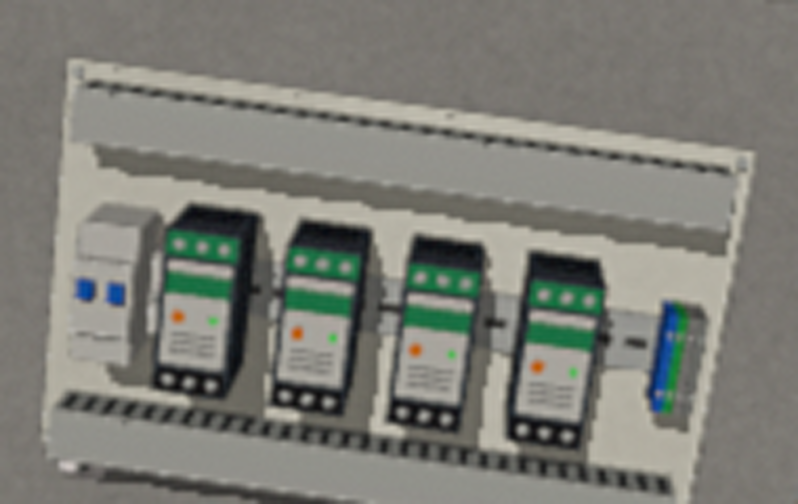

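```bash
python3 -m handwheel '[[1,-0.01,-0.045,0,0],[1,-0.02,-0.09,-0.02,0],[1,-0.026,-0.109,-0.06,0],[1,-0.026,-0.109,-0.1,0],[1,-0.026,-0.109,-0.13,0]]' 30; python3 -m handwheel '[[1,0,0,-0.025,0],[1,0,0,-0.048,0],[1,0,0,-0.048,0]]'
python3 - <<'E'
from goal import *
o=get_obs();print(o["tcp_rot"],o["ee_pos"])
snap("scene","s21"); zoom("s21",120,230,150,130,5,"zs21"); snap("wrist","w21")
E
```

```text
time: 23.45
ee_pos: [0.3528, -0.3478, 0.1722]
tcp_rot: [-178.9, 1.1, 84.6]
wrist_force: [0.1, -0.3, -1.2]
opening: 0.0243
time: 23.75
ee_pos: [0.3513, -0.3469, 0.1216]
tcp_rot: [-178.7, 1.0, 84.6]
wrist_force: [-0.1, 0.2, -2.4]
opening: 0.024
[-178.6702    0.987    84.5504] [ 0.3513 -0.3469  0.1216]
```

View pics/zs21.png

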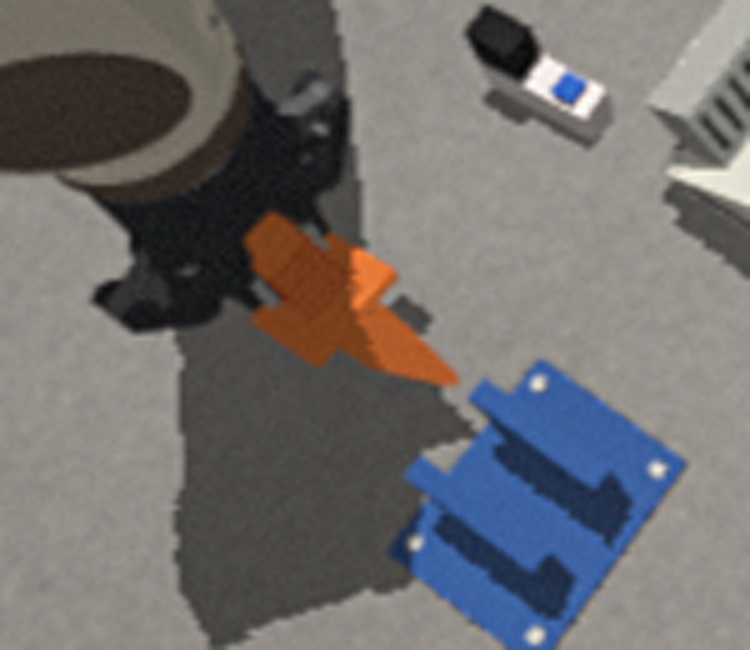

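```bash
python3 -m handwheel '[[1,0.005,0.0035,0,0],[1,0.012,0.003,0,0],[1,0.02,0.0025,0,0],[1,0.028,0.0018,0,0],[1,0.028,0.0018,0,0]]' 25
python3 - <<'E'
from goal import *
o=get_obs();print(o["tcp_rot"],o["ee_pos"],o["wrist_force"])
snap("scene","s22"); zoom("s22",120,230,150,130,5,"zs22")
E
```

```text
time: 24.35
ee_pos: [0.3808, -0.3461, 0.1254]
tcp_rot: [-178.8, 1.2, 84.6]
wrist_force: [-4.0, -0.5, -3.4]
opening: 0.024
[-178.7793    1.1766   84.5873] [ 0.3808 -0.3461  0.1254] [-4.0024 -0.4958 -3.354 ]
```

View pics/zs22.png

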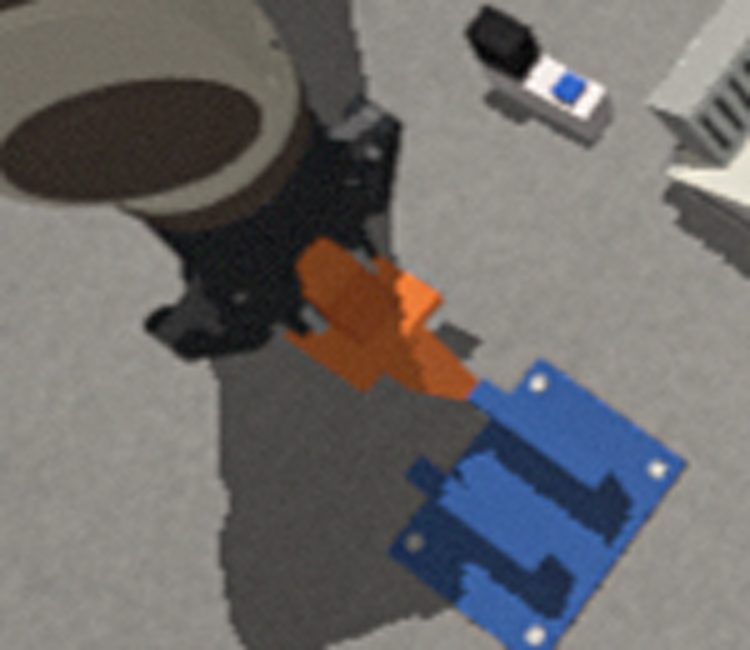

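```bash
python3 -m handwheel '[[1,0.006,0,0,0],[1,0.012,-0.0005,0,0],[1,0.018,-0.001,0,0],[1,0.018,-0.001,0,0]]' 25
python3 - <<'E'
from goal import *
o=get_obs();print(o["tcp_rot"],o["ee_pos"],o["wrist_force"])
snap("scene","s23"); zoom("s23",120,230,150,130,5,"zs23"); snap("wrist","w23")
E
```

```text
time: 24.8
ee_pos: [0.3988, -0.3472, 0.1254]
tcp_rot: [-178.7, 1.2, 84.6]
wrist_force: [-3.6, -0.8, -1.6]
opening: 0.0243
[-178.7215    1.1954   84.5939] [ 0.3988 -0.3472  0.1254] [-3.6127 -0.7528 -1.6372]
```

View pics/zs23.png

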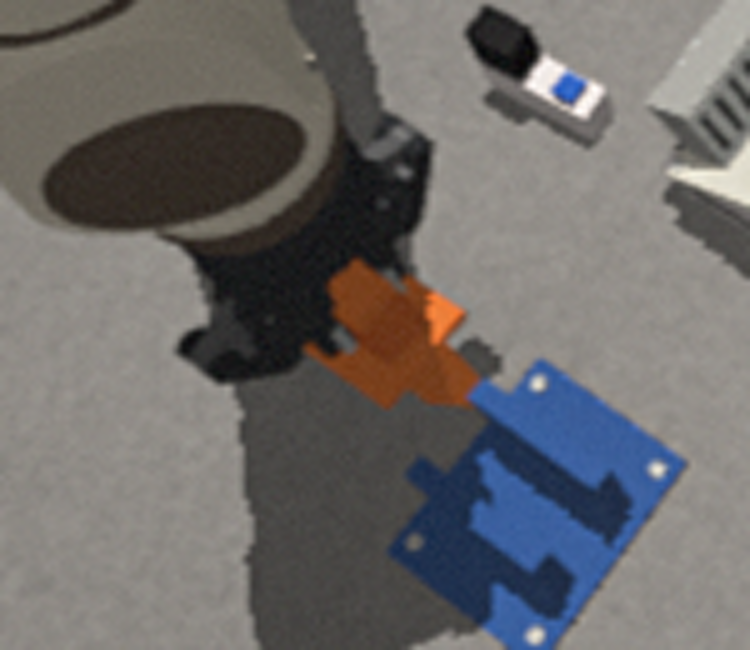

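View pics/w23.png

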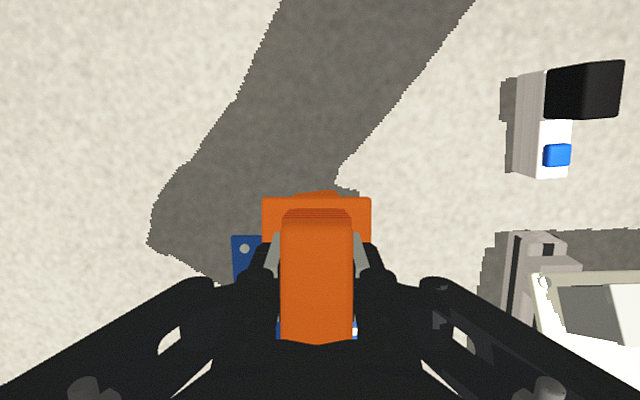

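```bash
python3 -m handwheel '[[1,0.005,0,0,0],[1,0.01,-0.001,0,0],[1,0.014,-0.0013,0,0],[1,0.014,-0.0013,0,0]]' 25
python3 - <<'E'
from goal import *
o=get_obs();print(o["tcp_rot"],o["ee_pos"],o["wrist_force"])
snap("wrist","w24"); zoom("w24",225,150,190,200,3,"zw24")
E
```

```text
time: 25.3
ee_pos: [0.4127, -0.3485, 0.1256]
tcp_rot: [-178.7, 1.2, 84.6]
wrist_force: [-4.7, 0.3, -0.0]
opening: 0.0247
[-178.7337    1.1988   84.5944] [ 0.4127 -0.3485  0.1256] [-4.7169  0.3271 -0.0329]
```

View pics/zw24.png

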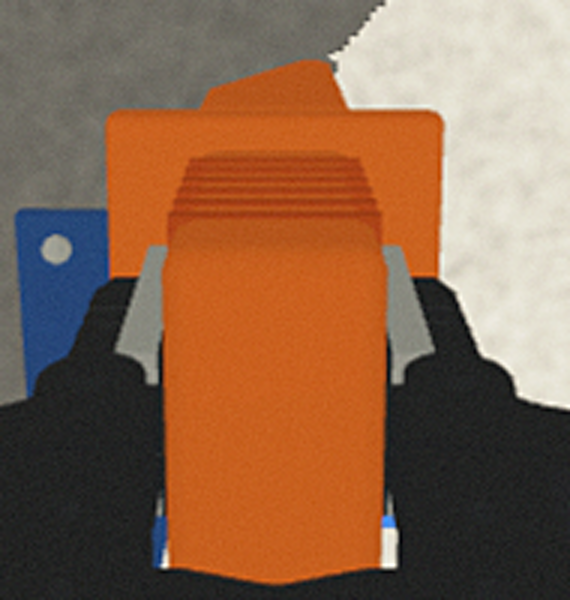

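```bash
python3 -m handwheel '[[1,0.0025,-0.0002,0,0],[1,0.0045,-0.0004,0,0],[1,0.0045,-0.0004,0,0]]' 25
python3 - <<'E'
from goal import *
o=get_obs();print(o["tcp_rot"],o["ee_pos"],o["wrist_force"])
snap("scene","s25"); zoom("s25",120,230,150,130,5,"zs25")
E
```

```text
time: 25.65
ee_pos: [0.417, -0.3489, 0.126]
tcp_rot: [-178.7, 1.2, 84.6]
wrist_force: [-6.6, -0.2, 1.0]
opening: 0.0245
[-178.7226    1.2175   84.5886] [ 0.417  -0.3489  0.126 ] [-6.5884 -0.2223  0.9593]
```

View pics/zs25.png

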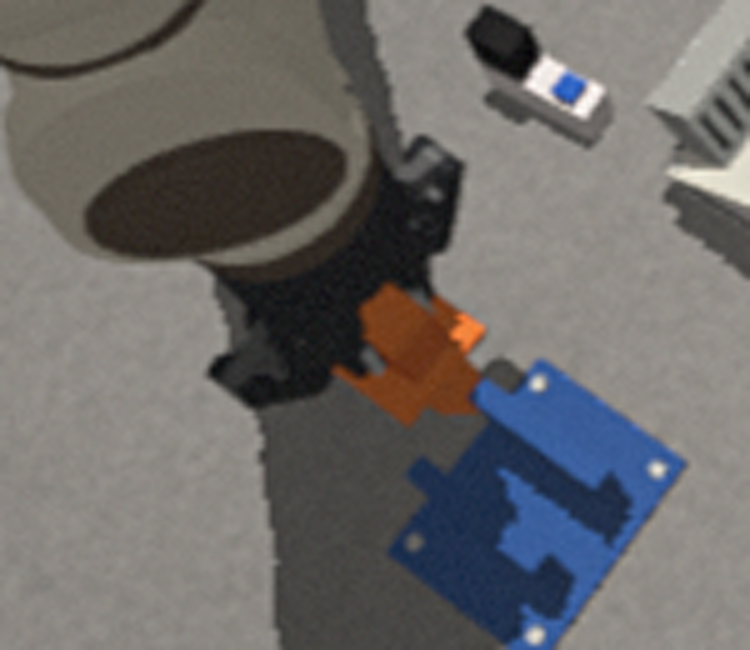

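```bash
python3 -m handwheel '[[1,-0.008,0.001,0.005,0],[1,-0.008,0.001,0.05,0],[1,-0.008,0.001,0.085,0],[1,0.03,-0.01,0.085,0],[1,0.0726,-0.0205,0.085,0.2]]' 40; python3 -m handwheel '[[1,0,0,0,0],[1,0,0,0,0]]'
python3 - <<'E'
from goal import *
o=get_obs();print(o["tcp_rot"],o["ee_pos"],o["wrist_force"])
snap("wrist","w26"); zoom("w26",205,100,230,170,3.4,"zw26"); snap("scene","s26"); zoom("s26",150,230,150,130,5,"zs26")
E
```

```text
time: 26.2
ee_pos: [0.4907, -0.3703, 0.2146]
tcp_rot: [-179.1, 1.4, 84.7]
wrist_force: [1.7, -0.4, -1.9]
opening: 0.0243
time: 26.4
ee_pos: [0.4914, -0.3703, 0.2143]
tcp_rot: [-179.1, 1.3, 84.8]
wrist_force: [0.1, -0.5, -0.9]
opening: 0.0245
[-179.0734    1.3238   84.7564] [ 0.4914 -0.3703  0.2143] [ 0.1296 -0.4796 -0.9323]
```

View pics/zw26.png

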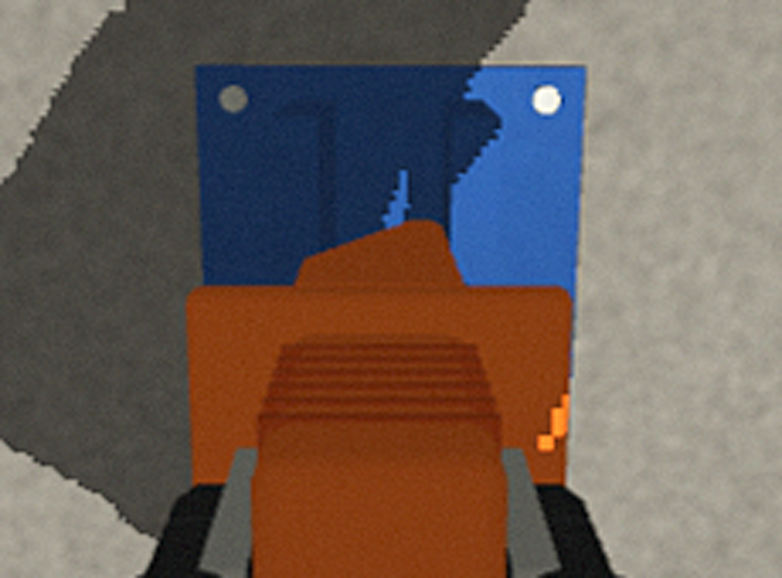

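View pics/zs26.png

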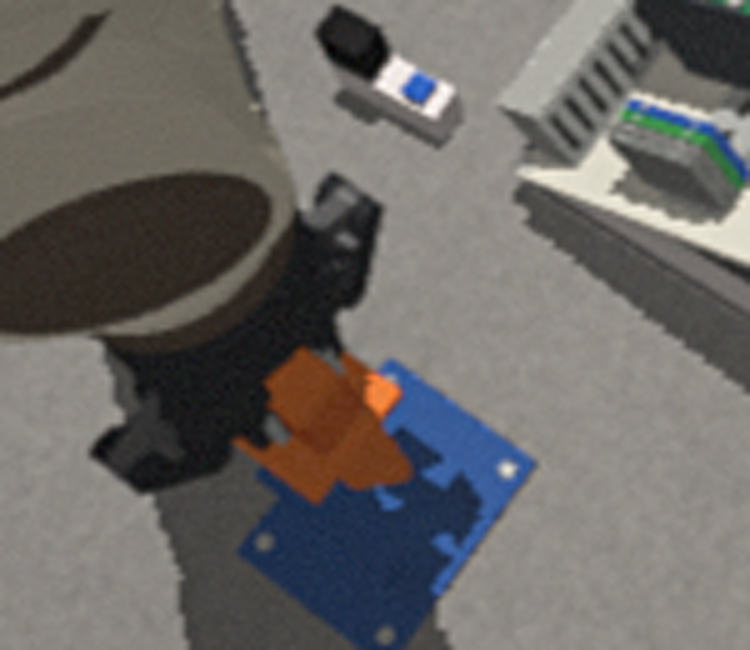

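```bash
python3 -m handwheel '[[1,-0.001,0.0008,-0.03,0],[1,-0.001,0.0008,-0.055,0],[1,-0.001,0.0008,-0.08,0],[1,-0.001,0.0008,-0.08,0]]' 40; python3 -m handwheel '[[1,0,0,-0.01,0],[1,0,0,-0.02,0],[1,0,0,-0.025,0],[1,0,0,-0.025,0]]'
```

```text
time: 26.9
ee_pos: [0.4871, -0.3683, 0.1331]
tcp_rot: [-178.9, 1.3, 84.7]
wrist_force: [-0.3, -0.2, -2.3]
opening: 0.0246
time: 27.3
ee_pos: [0.4869, -0.3682, 0.1077]
tcp_rot: [-178.9, 1.2, 84.7]
wrist_force: [-0.1, 0.1, -2.9]
opening: 0.0242
```

```bash
python3 -m handwheel '[[1,0.002,-0.001,-0.004,0],[1,0.002,-0.001,-0.006,0],[1,0.002,-0.001,-0.006,0]]' 25; python3 -m handwheel '[[1,0,0,-0.002,0],[1,0,0,-0.004,0],[1,0,0,-0.004,0]]'
python3 - <<'E'
from goal import *
o=get_obs();print(o["tcp_rot"],o["ee_pos"],o["wrist_force"],o["torque"])
snap("wrist","w27"); zoom("w27",205,100,230,170,3.4,"zw27"); snap("scene","s27"); zoom("s27",150,230,150,130,5,"zs27")
E
```

```text
time: 27.6
ee_pos: [0.489, -0.3692, 0.1014]
tcp_rot: [-178.9, 1.2, 84.7]
wrist_force: [-1.1, 0.6, -1.2]
opening: 0.0244
time: 27.9
ee_pos: [0.4892, -0.3693, 0.0984]
tcp_rot: [-179.0, 1.3, 84.7]
wrist_force: [-0.7, 0.4, 4.0]
opening: 0.0242
[-178.9619    1.2626   84.6883] [ 0.4892 -0.3693  0.0984] [-0.6815  0.3948  3.9521] [ 0.305   0.268  -0.0057]
```

View pics/zw27.png

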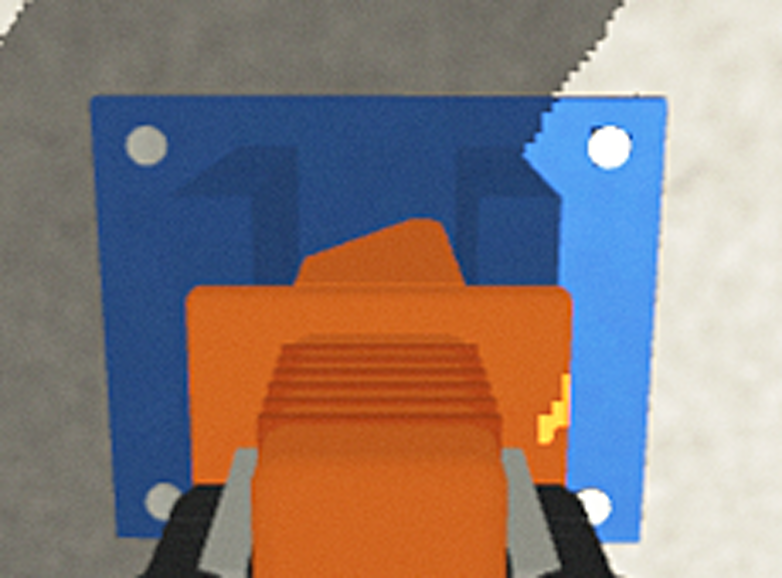

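View pics/zs27.png

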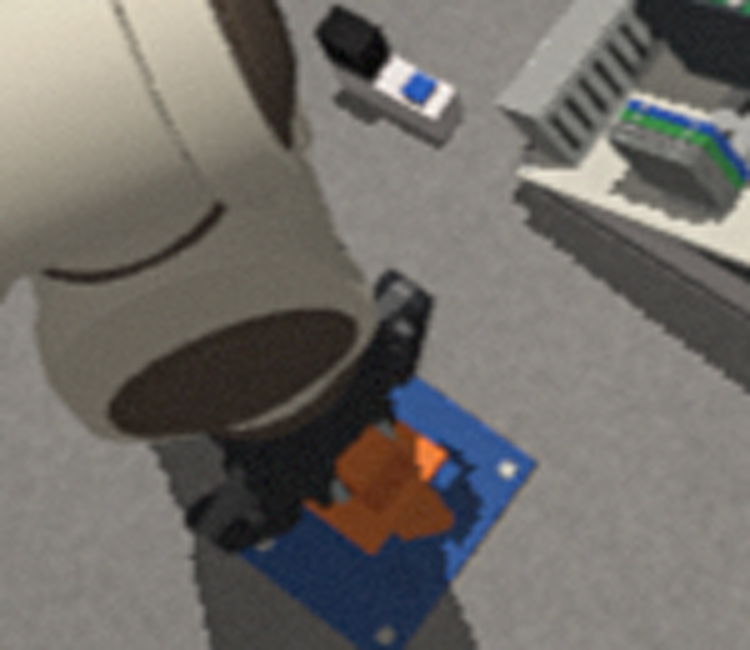

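```bash
python3 -m handwheel '[[1,0,0,-0.001,0],[1,0,0,-0.002,0],[1,0,0,-0.002,0]]' 20; python3 -m handwheel '[[0.6,0,0,0,0],[0.5,0,0,0,0],[0.3,0,0,0,0],[0,0,0,0,0],[0,0,0,0,0]]'; python3 -m handwheel '[[0,0,0,0,0],[0,0,0,0,0],[0,0,0,0,0]]'
python3 - <<'E'
from goal import *
snap("wrist","w28"); zoom("w28",205,80,230,170,3.4,"zw28")
E
```

```text
time: 28.3
ee_pos: [0.4893, -0.3694, 0.0983]
tcp_rot: [-179.0, 1.3, 84.7]
wrist_force: [-3.1, 2.6, 13.3]
opening: 0.0242
time: 28.8
ee_pos: [0.4893, -0.3693, 0.098]
tcp_rot: [-179.0, 1.3, 84.7]
wrist_force: [-0.4, 0.4, -0.3]
opening: 0.0835
time: 29.1
ee_pos: [0.4893, -0.3693, 0.0979]
tcp_rot: [-179.0, 1.3, 84.7]
wrist_force: [-0.4, 0.6, 0.1]
opening: 0.0855
```

View pics/w28.png

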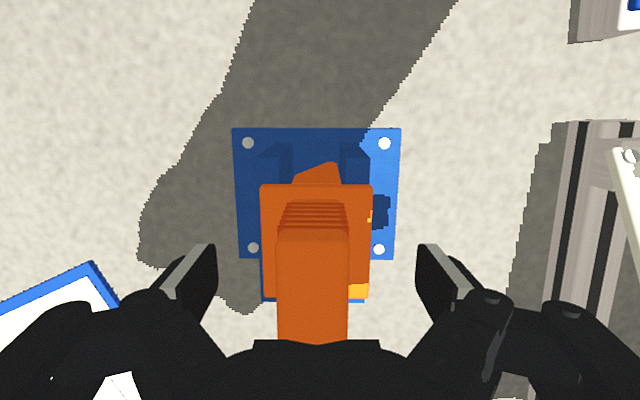

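Released, fingers clear. Raise the arm straight up and move away, then check.

```bash
python3 -m handwheel '[[0,0,0,0.03,0],[0,0,0,0.07,0],[0,0,0,0.12,0],[0,-0.02,0,0.17,0],[0,-0.05,0.03,0.2,0]]'; python3 -m handwheel '[[0,-0.03,0.04,0,0],[0,-0.06,0.08,0,0],[0,-0.09,0.12,0,0],[0,-0.09,0.12,0,0]]'
python3 - <<'E'
from goal import *
snap("top","t30"); zoom("t30",230,110,190,130,4.2,"zt30"); zoom("t30",410,195,80,80,7,"zt30s"); snap("scene","s30"); zoom("s30",170,270,110,110,5,"zs30")
im=load("t30")[0]; hsv=cv2.cvtColor(im,cv2.COLOR_BGR2HSV)
m=cv2.inRange(hsv,(5,140,120),(20,255,255)); k,l,s,c=cv2.connectedComponentsWithStats(m)
for i in range(1,k):
    if s[i,4]<20 and 250<c[i][0]<400 and 150<c[i][1]<230:
        P=onplane("t30",c[i],M0,n); print(c[i],(P-M0)[0]@yc,s[i,4])
E
```

```text
time: 29.65
ee_pos: [0.4424, -0.3434, 0.2969]
tcp_rot: [-179.1, 1.4, 84.6]
wrist_force: [0.9, -0.5, 1.1]
opening: 0.0854
time: 30.05
ee_pos: [0.3493, -0.2201, 0.2988]
tcp_rot: [-179.2, 1.4, 84.7]
wrist_force: [1.0, 0.5, 1.0]
opening: 0.0855
[272. 185.] 0.01068984382897001 5
[300.5 189. ] -0.059779062341809124 6
[328.5 193. ] -0.12872410107052007 6
[357.5 197. ] -0.19975986666093062 6
```

View pics/zt30.png

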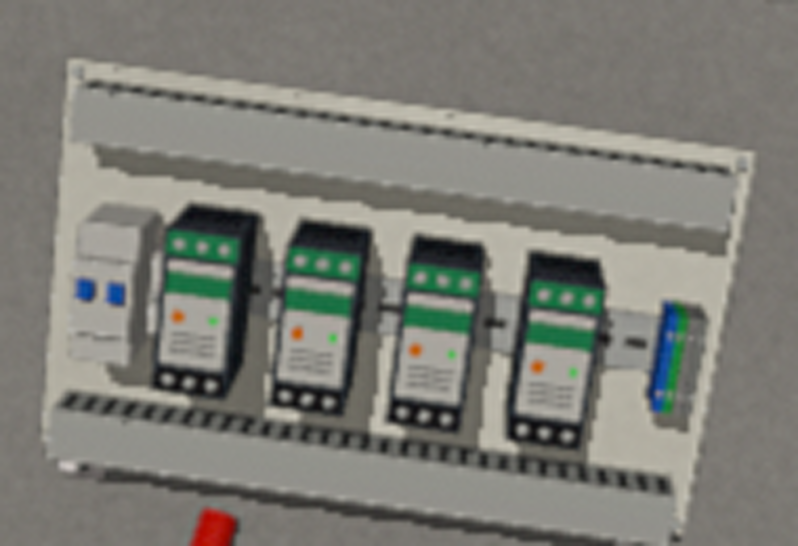

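View pics/zt30s.png

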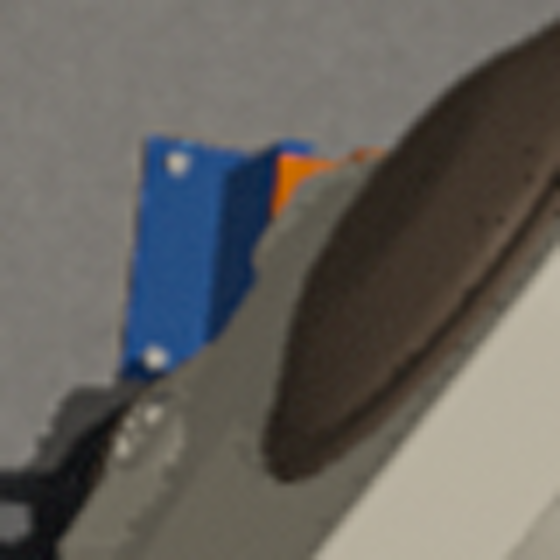

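View pics/s30.png

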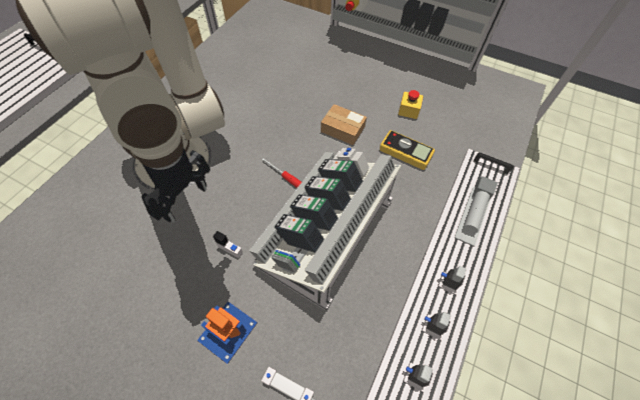

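```bash
python3 -c "
from workcell import job_done
print(job_done())"
```

```text
the job is handed in; nothing more can be done
None
```

I set the three gaps in order from the locked supply, put the spacer back in its stand, let go, and handed the job in at about 30 s of the 67 s allowed.

**How it was done:** The tool can only point straight down. So I turned the spacer about 30 degrees in the jaws by pushing its blade against a stand cheek, and turned it upright again the same way before putting it back.

**Last checks:**

| Check | Result |
|---|---|
| Point-to-point distances, from the wrist camera while the spacer was in each gap | about 69.8, 69.7 and 70.3 mm (gaps of roughly 25 mm) |
| Same distances after release, from the coarser top camera | 70.5, 68.9 and 71.0 mm, so the two agree only to about 1 mm |
| Pressing the shoulder home | the tool stopped about 1 mm from the computed home position in each gap, and did not move further under 26 to 33 N |
| Spacer in its stand | the shoulder seated within 1 mm of its starting height, and the scene camera shows it upright with the gripper clear |
| Other objects | in their original places in the scene picture |

**Not fully confirmed:**
- **Shoulder flush on the fronts:** I judged this from force and position. The torque reading in the first gap could also have meant contact at the upper edge, but a firmer press with a looser grip did not move the spacer.
- **Light contact with units already set:** the spacer pushed the third supply with about 3 N while entering the last gap. It touched the second with about 1 N while entering the gap before that. The later distances show no meaningful shift.
- **Tool tilt:** the tool leaned about 1 degree sideways during the work.

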